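# Bore check of a desoldering handpiece

## Task

Check the bore of the desoldering handpiece that is strapped in the sliding carriage of the microscope stand: first lock the carriage where it stands by turning its clamp knob clockwise as far as it goes, then take the gauge rod from its rest, push it down the open rear end of the handpiece until its collar stops on the rim, and draw it right out again. Finish while still holding the gauge by its handle, level and still and touching nothing else, with its tip under the microscope on the axis of the objective and about 15 cm below it, so that the tip can be read. Leave the clamp locked and the other things on the bench where they are.

Things in the scene. Friction and masses are not known exactly. Their poses are not given: they have to be found in the camera images.
- station: Microscope stand, fixed on the bench. Base plate 12 mm thick, x -92..123, y -270..510 mm; a low rail (x +-25 mm, top z 32 mm) carries the carriage. Origin on the bench on the rail's centre line, z up, y along the rail to the microscope, x away from the robot (within 5 degrees of the world's). Post of 32 mm diameter at x 90, y 470 mm; microscope over x 0, y 380 mm, see objective.
- objective (a point): Centre of the lower face of the microscope's objective, 360 mm above the bench; the optical axis runs straight down from it. Round it a ring lamp of 80 mm diameter (z 360..386 mm), above it barrel and pod ring (90 mm), then the head 115 x 125 mm at z 497..620 mm, eyepieces to +y. Axes as the stand's.
- focus (a point): The reading point on the optical axis, 150 mm straight below objective, 210 mm above the bench. Only air is there; rail (32 mm high) and base plate lie below. Axes as the stand's.
- bore_mouth (a point): Desoldering handpiece, 203 mm long: black grip of 33 mm diameter, steel sleeve, copper nozzle. Strapped in the carriage, nozzle low and towards the microscope. Origin: centre of its open rear rim (30 mm outside), 176 mm above the bench. y runs down the bore, 35 degrees below level, in the plane of the rail; x level. Mouth: cone 20 mm wide at the rim, 11 mm at 12 mm depth; bore 11 mm wide, 130 mm deep.
- knob_grip (a point): Centre of the carriage's clamp knob, 92 mm above the bench on its vertical axis, 75 mm to the robot's side of the bore's plane and 145 mm along the rail from the handpiece's rim. Black wing 42 mm long (point's y), 12 mm thick (x), 26 mm high (+-13 mm), on a hub of 20 mm diameter; the carriage's ear below it tops out at z = 54 mm.
- clamp_knob (a joint): Angle of the clamp knob: 0 = loose, wing along the rail; grows turning clockwise seen from above, stop at 1.4 rad. Torque 0.12 N m, near the end about 0.2 N m; it stays where it is left. Loose, the carriage slides along the rail at a push of about 0.6 N; its screw grips the rail's steel way from about 0.9 rad, and at the stop it stands a push of 15 N or more.
- rest: The gauge's rest, fixed on the bench: grey plastic plate 56 x 215 x 6 mm (y -98..118) with two notched blocks, each 12 mm long and up to 34 mm high, one under the end of the gauge's handle (y -82 mm), one under its shank (y +85 mm). Origin on the bench under the gauge's collar face; y along the gauge to its tip.
- gauge: Gauge rod, about 86 g, loose, level in its rest, axis 32 mm above the bench. Steel shank of 6 mm diameter, y 0..120 mm, last 8 mm tapered to 3 mm, dark rings near the tip; stop collar of 26 mm diameter, y -8..0; aluminium handle y -88..-8 mm, 14 mm thick (x), 16 mm high (z). Origin on the axis at the collar's face that meets the rim; y to the tip. Mass centre about 9 mm behind the origin.
- gauge_handle (a point): Middle of the gauge's handle, on its axis, 48 mm behind the collar's face: the place to grip, across the 14 mm thickness. Axes as the gauge's.
- gauge_tip (a point): The end of the gauge's shank, 120 mm ahead of the collar's face. Axes as the gauge's.
- end_cap: The handpiece's removed end cap, a black cup of 34 mm diameter and 24 mm height, open upwards, standing on the base plate behind the rail. Bystander. Origin under its centre.
- screwdriver: A screwdriver lying on the bench. Bystander.
- flux_bottle: A white bottle of 52 mm diameter, 110 mm high. Bystander. Origin under its centre.
- paper_cups: A paper cup, 76 mm wide, 105 mm high. Bystander. Origin under its centre.
- solder_spool: A spool of solder wire, 60 mm diameter, 48 mm high. Bystander. Origin under its centre.
- circuit_board: A green circuit board 115 x 165 mm lying on the bench, parts up to 12 mm high. Bystander. Origin under its centre.
- tweezers: Steel tweezers, 126 mm long, lying on the bench. Bystander.

How it is judged (in metres and radians):
On the way, in this order (a step that is already met when the one before it is completed fails the run):
1. the carriage is locked: the clamp knob is turned clockwise to its stop (at least 1.15 of 1.4 rad) (value of joint clamp_knob above 1.15 rad), for 0.2 s.
2. the gauge is fully home: its collar meets the handpiece's rim (within 3 mm), clamp still locked (y of gauge in the frame of bore_mouth above -0.003 m and distance between gauge and bore_mouth below 0.006 m and angle between the y axis of gauge and the y axis of bore_mouth, either way round below 0.1 rad and value of joint clamp_knob above 1.1 rad), for 0.2 s.
3. the gauge is drawn right out of the bore, held in the fingers (y of gauge_tip in the frame of bore_mouth below -0.005 m and contact force between gauge and the fingers above 1 N), for 0.1 s.
At the end, for the whole second after the job is handed in: the fingers hold the gauge by its handle, still, touching nothing else, its axis level within 8 degrees, its tip within 20 mm of the optical axis and 120 to 180 mm below the objective; clamp knob still above 1.1 rad and the handpiece within 25 mm of where it stood (horizontal distance between gauge_tip and focus below 0.02 m and z of gauge_tip in the frame of focus between -0.03 and 0.03 m and angle between gauge's own y axis and vertical between 1.431 and 1.711 rad and contact force between gauge and the fingers above 1 N and distance between gauge_handle and the grasp point below 0.045 m and contact force between gauge and station below 0.1 N and contact force between gauge and rest below 0.1 N and linear speed of gauge below 0.02 m/s and angular speed of gauge below 0.15 rad/s and value of joint clamp_knob above 1.1 rad and distance of bore_mouth from where it was at the start of the episode below 0.025 m); the arm keeps its last pose, push and grip.
It fails at once if another thing on the bench (end cap, screwdriver, bottle, cup, spool, board, tweezers) is moved more than 30 mm (distance of any of end_cap, screwdriver, flux_bottle, paper_cups, solder_spool, circuit_board, tweezers from where it was at the start of the episode above 0.03 m).
It also fails if it takes over 67 s, if anything falls off the work surface, if the arm or the gripper's body presses on something with over 40 N, if the wrist force passes 120 N, or if a joint passes its speed limit or range.

## Robot

A 6-joint arm with a two-finger parallel gripper is mounted at the origin on the work surface. World frame = base frame: x ahead of the robot, y to its left, z up, the work surface at z = 0. Lengths are in mm, angles in rad, forces in N, time in s.
With the tool pointing down it reaches from about 400 to 825 mm from the base axis. Payload 7 kg.
Tool frame: the origin (TCP) lies on the mounting face of the last link; the fingertips stand 178 mm ahead of it and the grasp point (between the pads) lies 159 mm ahead of it; z points along the fingers, y is the direction in which the jaws open and shut (so a half turn about z gives the same grasp; the last joint's range is limited). The gripper opens to 88 mm and grips with 3 to 60 N. Pads are 19 mm wide; open, the fingers measure 130 mm over their backs; the gripper's body (78 mm by 193 mm) begins 47 mm behind the grasp point.
Start: joints at [1.411, 0.359, 0.012, 0, -1.224, -0.288], TCP at [292.269, 608.42, 404.661] pointing down, gripper open.
Joint ranges: [-3.07, 3.07], [-1.43, 2.12], [-1.02, 1.25], [-3.03, 1.67], [-3.05, -0], [-3.03, 3.03]. Speed limits (rad/s): [2.39, 2.39, 3.01, 3.14, 3.14, 3.14].

## Interface

Orientations are given as [roll, pitch, yaw] about the fixed x, y, z axes, in that order (R = Rz(yaw) Ry(pitch) Rx(roll)).
In Python, from workcell import manip gives the robot as it stands. The module is installed in compiled form; this text tells all that it offers.
- The arm moves only by the shell command python3 -m handwheel 'ROWS'. ROWS is JSON, a list of rows, each an object of numbers: "dx", "dy", "dz": the shift along the world's x, y, z in m; "roll": the turn about the world's z in rad; "grip": the opening, from 0 (shut) to 1 (fully open). A call has 1 to 8 rows; each row shifts and turns the pose as measured when the row begins; what a row does not reach is not made up. A row lasts 1/10 s, in which the tool goes at most 50 mm and 8.59 degrees, less where a joint would pass 70% of its speed; a pose out of reach is approached as far as the arm can. A call with a gripper value outside its range is refused whole. The fingers move at their own pace and stop on an object; the grip force is fixed at half the most. Time passes only in rows, so rows that do not move let the fingers close. It gives the time, the measured TCP pose, the force and the opening at its end, in the units of the state.
- manip.get_obs(): the state, without advancing time (a new reading comes with each control period).
- manip.grab_frame(name): name is "scene" or "top"; returns a dict with "frame" (420x560x3 uint8, red, green, blue), "fx", "fy", "cx", "cy" (pixels), "world_to_cam" (4x4, takes a point from world to camera coordinates). Camera axes: x right, y down, z forward; pixel columns grow to the right and rows downward; lengths in mm; the calibration is good to about 2 mm. A picture is of the moment at which its call begins. There is no depth.
- manip.job_done(): hands the job in, once; it reports no verdict.
The state is a dict: "time": time; "q": joint angles; "joint_vel": joint speeds; "joint_efforts": joint torques, N m; "ee_pos": TCP position; "orientation": TCP orientation; "wrist_force": force on the tool from outside, world axes, zero at the start; "torque": the same for the moment, N m; "gripper_width": finger opening in mm.
Only numpy, scipy, OpenCV 4.12 (cv2) and the standard library are available. Lean on these libraries where they do the work, as an engineer would, in place of code of your own. Each camera call takes 0.05 s, during which the arm holds its last target.

## Working session

There is one attempt and no reset: what is moved stays moved. The work goes in short steps, Python scripts to look and compute and a shell command to move; the robot and the scene stay as the last step left them, time stands still between calls to the robot, and variables do not carry over. Pictures are saved under pics/ and viewed, and the job is handed in when it is done.

```bash
ls; mkdir -p pics; cat > h.py <<'E'
import numpy as np, cv2
from workcell import manip
def snap(name,fn):
    f=manip.grab_frame(name); cv2.imwrite('pics/'+fn,f['frame'][:,:,::-1]); np.savez('pics/'+fn+'.npz',**{k:np.array(v) for k,v in f.items()}); return f
E
python3 - <<'E'
from h import *
print(manip.get_obs())
for n in('scene','top'):
    f=snap(n,n+'0.png'); print(n,f['fx'],f['fy'],f['cx'],f['cy'],np.array(f['world_to_cam']).round(3).tolist())
E
```

```text
pics
{'time': 0.0, 'q': array([ 1.41113439e+00,  3.59390439e-01,  1.10541901e-02, -3.06556357e-04,
       -1.22412443e+00, -2.88078887e-01]), 'joint_vel': array([ 1.42102891e-03,  3.82125661e-04, -8.08644498e-05, -6.46912257e-04,
       -2.40184098e-04, -2.03373055e-05]), 'joint_efforts': array([-1.11808067e-04, -5.82728577e+01,  2.93045461e+01,  6.99710771e+00,
        6.76569500e-03, -1.66954387e-04]), 'ee_pos': array([292.1648065 , 608.27611545, 403.72597483]), 'orientation': array([ 3.13991501e+00, -1.96593312e-04, -4.47845054e-01]), 'wrist_force': array([-0.99727276,  0.14508535,  0.56441987]), 'torque': array([ 0.01650583, -0.03329912, -0.00688527]), 'gripper_width': 87.63553479713883}
scene 442.3336622217701 442.3336622217701 280.40894802596875 208.63294474355126 [[-0.297, 0.955, -0.015, 188.877], [0.805, 0.242, -0.542, -305.197], [-0.514, -0.173, -0.84, 1586.512], [0.0, 0.0, 0.0, 1.0]]
top 476.59938684102065 476.59938684102065 272.5813522388462 220.00198258218919 [[-0.006, -1.0, 0.001, -53.077], [-0.99, 0.006, -0.14, 573.041], [0.14, -0.002, -0.99, 1373.577], [0.0, 0.0, 0.0, 1.0]]
```

View pics/scene0.png

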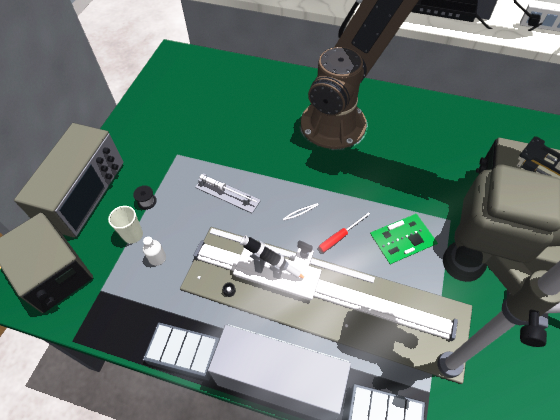

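View pics/top0.png

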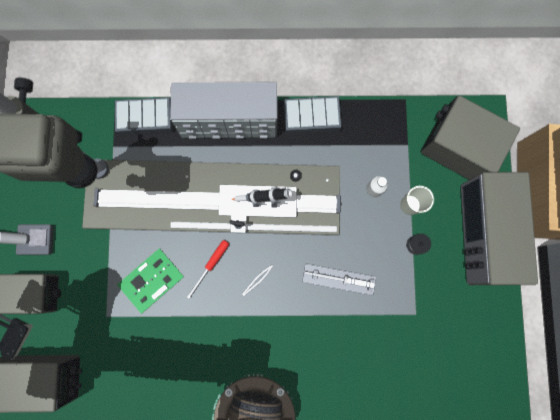

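```bash
python3 - <<'E'
import cv2
t=cv2.imread('pics/top0.png'); s=cv2.imread('pics/scene0.png')
cv2.imwrite('pics/tA.png',cv2.resize(t[255:305,295:385],None,fx=8,fy=8,interpolation=cv2.INTER_CUBIC))
cv2.imwrite('pics/tB.png',cv2.resize(t[160:245,210:345],None,fx=5.8,fy=5.8,interpolation=cv2.INTER_CUBIC))
cv2.imwrite('pics/sA.png',cv2.resize(s[165:220,185:270],None,fx=8,fy=8,interpolation=cv2.INTER_CUBIC))
cv2.imwrite('pics/sB.png',cv2.resize(s[225:305,190:330],None,fx=5.7,fy=5.7,interpolation=cv2.INTER_CUBIC))
E
```

```text
(no output)
```

View pics/tA.png

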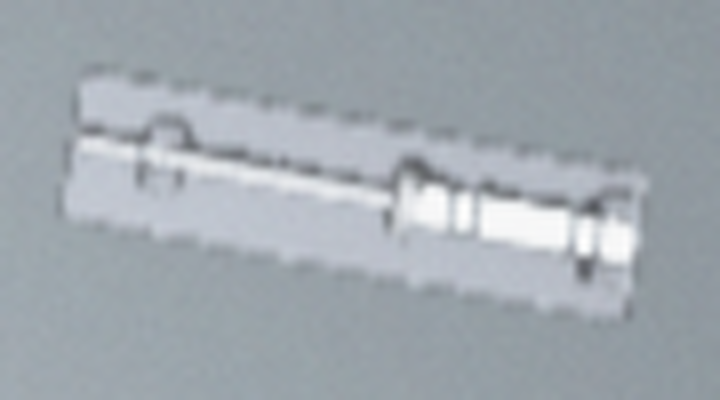

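View pics/tB.png

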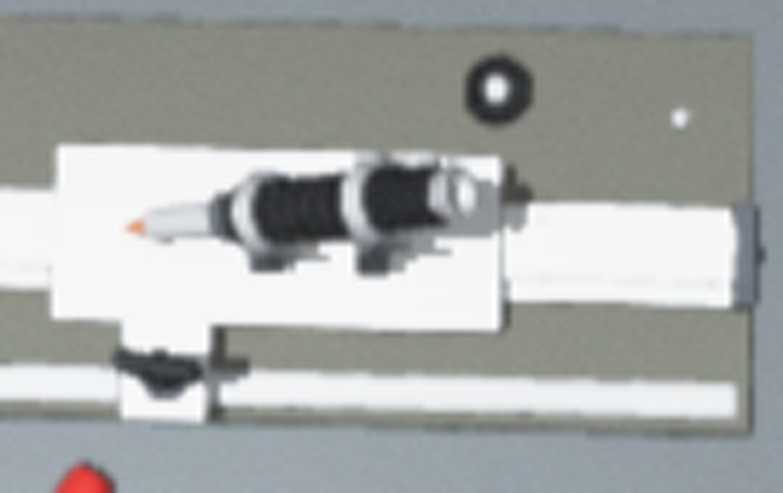

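View pics/sA.png

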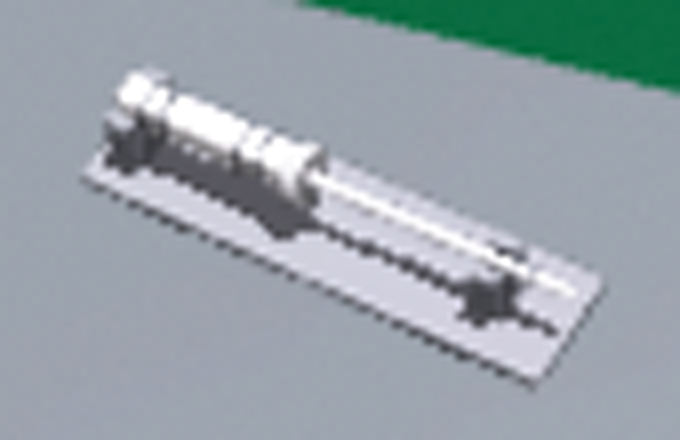

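View pics/sB.png

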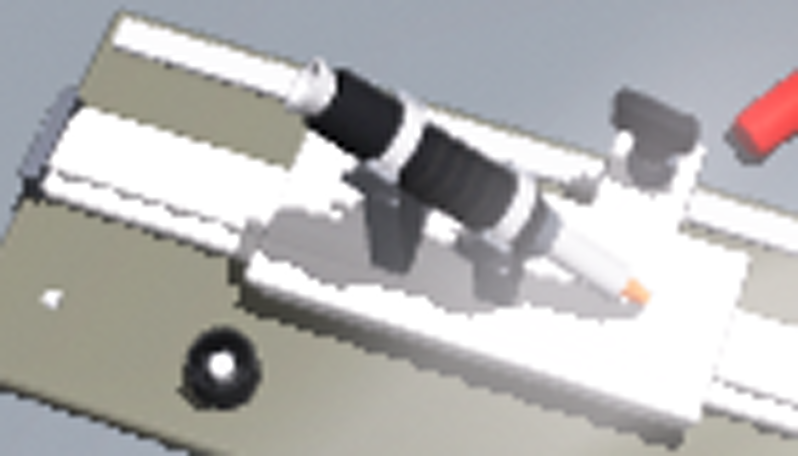

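```bash
cat >> h.py <<'E'
def proj(f,P):
    P=np.atleast_2d(P).astype(float); M=np.array(f['world_to_cam']); c=P@M[:3,:3].T+M[:3,3]
    return np.c_[f['fx']*c[:,0]/c[:,2]+f['cx'], f['fy']*c[:,1]/c[:,2]+f['cy']]
def Rz(a): return np.array([[np.cos(a),-np.sin(a),0],[np.sin(a),np.cos(a),0],[0,0,1]])
E
cat > fit.py <<'E'
from h import *
from scipy.optimize import least_squares
T=dict(np.load('pics/top0.png.npz'));S=dict(np.load('pics/scene0.png.npz'))
def tr(p,P): return np.atleast_2d(P)@Rz(p[2]).T+np.array([p[0],p[1],0])
tA=lambda u,v:(295+(u+.5)/8-.5,255+(v+.5)/8-.5); sA=lambda u,v:(185+u/8-.4,165+v/8-.4)
tB=lambda u,v:(210+u/5.8-.4,160+v/5.8-.4); sB=lambda u,v:(190+u/5.7-.4,225+v/5.7-.4)
rest=[(T,(0,120,32),tA(76,142)),(T,(0,-88,34),tA(637,239)),(T,(28,118,6),tA(80,72)),(T,(28,-98,6),tA(646,178)),(T,(-28,-98,6),tA(628,318)),(T,(-28,118,6),tA(63,215)),
(S,(0,120,32),sA(578,293)),(S,(28,-98,6),sA(82,180)),(S,(28,118,6),sA(535,388)),(S,(-28,118,6),sA(606,280))]
def solve(obs,p0,pts):
    def r(p): return np.concatenate([proj(f,tr(p,pts(P,p)))[0]-np.array(o) for f,P,o in obs])
    s=least_squares(r,p0,loss='soft_l1'); print(s.x.round(4)); print(r(s.x).reshape(-1,2).round(1).tolist()); return s.x
g=solve(rest,[300,-180,0],lambda P,p:P)
st=[(T,(123,-270,12),tB(751,37)),(T,(-92,-270,12),tB(751,432)),
 (T,(0,'m',176),tB(460,195)),(T,(-75,'k',105),tB(160,370)),(S,(0,'m',176),sB(310,85)),(S,(-75,'k',105),sB(657,112)),
 (T,(-92,510,12),(83,229)),(S,(-92,-270,12),sB(120,12)),(T,(123,510,12),(87,163))]
def pts(P,p):
    x,y,z=P
    if y=='m': y=p[3]
    if y=='k': y=p[3]+145
    return (x,y,z)
s=solve(st,[450,0,0,-60],pts)
W=lambda P: tr(s,P)[0].round(1)
print('mouth',W((0,s[3],176)),'knob',W((-75,s[3]+145,92)),'focus',W((0,380,210)))
print('handle',tr(g,(0,-48,32)),'cup etc')
np.savez('fit.npz',s=s,g=g)
E
python3 fit.py
```

```text
[ 3.964212e+02 -2.637427e+02 -1.827000e-01]
[[-0.8, -0.1], [-0.8, 0.4], [0.3, -0.2], [0.8, -0.7], [0.3, 0.5], [-0.7, 0.5], [-0.6, 0.6], [-0.8, 0.0], [0.3, -0.3], [0.1, -0.0]]
[ 6.291128e+02  9.406500e+00 -2.440000e-02 -1.099857e+02]
[[0.4, -0.7], [0.5, 0.7], [-0.1, -0.0], [-0.9, -0.2], [-0.9, 0.1], [0.0, -0.4], [-2.1, 1.1], [-0.9, -0.7], [-0.9, -2.3]]
mouth [ 626.4 -100.5  176. ] knob [555.   46.2  92. ] focus [638.4 389.3 210. ]
handle [[ 387.69930807 -310.9436702    32.        ]] cup etc
```

```bash
python3 -m handwheel '[{"dx":0.01,"dy":-0.047,"roll":-0.14,"grip":1},{"dx":0.01,"dy":-0.047,"roll":-0.14,"grip":1},{"dx":0.01,"dy":-0.047,"roll":-0.14,"grip":1},{"dx":0.01,"dy":-0.047,"roll":-0.14,"grip":1},{"dx":0.01,"dy":-0.047,"roll":-0.14,"grip":1},{"dx":0.01,"dy":-0.047,"roll":-0.14,"grip":1},{"dx":0.01,"dy":-0.047,"roll":-0.14,"grip":1},{"dx":0.01,"dy":-0.047,"roll":-0.14,"grip":1}]'
```

```text
$[0]: bad value
```

```bash
python3 -m handwheel '[{"dx":0.01,"dy":-0.047,"dz":0,"roll":-0.14,"grip":1}]'; python3 -m handwheel --help
```

```text
time: 0.2
ee_pos: [301.5, 564.2, 401.5]
orientation: [3.139, -0.001, -0.586]
wrist_force: [0.6, -0.9, -0.2]
gripper_width: 87.4invalid input: not JSON, or not a number
```

```bash
python3 -m handwheel '[{"dx":0.01,"dy":-0.048,"dz":0,"roll":-0.144,"grip":1},{"dx":0.01,"dy":-0.048,"dz":0,"roll":-0.144,"grip":1},{"dx":0.02,"dy":-0.045,"dz":0,"roll":-0.144,"grip":1},{"dx":0.02,"dy":-0.045,"dz":0,"roll":-0.144,"grip":1},{"dx":0.02,"dy":-0.045,"dz":0,"roll":-0.144,"grip":1},{"dx":0.02,"dy":-0.045,"dz":0,"roll":-0.144,"grip":1},{"dx":0.03,"dy":-0.04,"dz":0,"roll":-0.144,"grip":1},{"dx":0.03,"dy":-0.04,"dz":0,"roll":0,"grip":1}]'
```

```text
time: 1.0
ee_pos: [457.5, 199.9, 398.7]
orientation: [3.134, -0.002, -1.635]
wrist_force: [0.7, 0.8, 0.2]
gripper_width: 87.8
```

```bash
python3 -m handwheel '[{"dx":0.025,"dy":-0.04,"dz":0,"roll":0.02,"grip":1},{"dx":0.025,"dy":-0.04,"dz":0,"roll":0.01,"grip":1},{"dx":0.025,"dy":-0.04,"dz":0,"roll":0.01,"grip":1},{"dx":0.018,"dy":-0.028,"dz":0,"roll":0,"grip":1},{"dx":0,"dy":0,"dz":0,"roll":0,"grip":1}]'
```

```text
time: 1.5
ee_pos: [554.5, 40.5, 397.6]
orientation: [3.133, -0.003, -1.599]
wrist_force: [-0.3, 0.3, -0.5]
gripper_width: 87.4
```

```bash
cat >> h.py <<'E'
from scipy.spatial.transform import Rotation as Ro
def gp(d=159):
    o=manip.get_obs(); R=Ro.from_euler('xyz',o['orientation']); return np.array(o['ee_pos'])+R.apply([0,0,d]),o
def show():
    p,o=gp(); print('t',round(o['time'],2),'grasp',p.round(1),'rpy',np.array(o['orientation']).round(4),'F',np.array(o['wrist_force']).round(1),'M',np.array(o['torque']).round(2),'w',round(o['gripper_width'],1),'q6',round(o['q'][5],2))
E
python3 -m handwheel '[{"dx":0.002,"dy":0.005,"dz":-0.04,"roll":0.004,"grip":1},{"dx":0,"dy":0,"dz":-0.04,"roll":0,"grip":1},{"dx":0,"dy":0,"dz":-0.02,"roll":0,"grip":1},{"dx":0,"dy":0,"dz":0,"roll":0,"grip":1}]'; python3 - <<'E'
from h import *
show(); snap('top','t1.png');snap('scene','s1.png')
t=cv2.imread('pics/t1.png'); s=cv2.imread('pics/s1.png')
a=cv2.resize(t[160:250,200:330],None,fx=6,fy=6,interpolation=cv2.INTER_CUBIC);cv2.imwrite('pics/t1c.png',a)
a=cv2.resize(s[215:305,220:350],None,fx=6,fy=6,interpolation=cv2.INTER_CUBIC);cv2.imwrite('pics/s1c.png',a)
E
```

```text
time: 1.9
ee_pos: [556.0, 44.3, 294.8]
orientation: [3.134, -0.002, -1.599]
wrist_force: [0.5, -0.6, -0.4]
gripper_width: 87.1
t 1.9 grasp [554.8  44.1 135.9] rpy [ 3.1341e+00 -2.1000e-03 -1.5991e+00] F [ 0.5 -0.6 -0.4] M [ 0.01 -0.03  0.02] w 87.1 q6 -0.46
```

View pics/t1c.png

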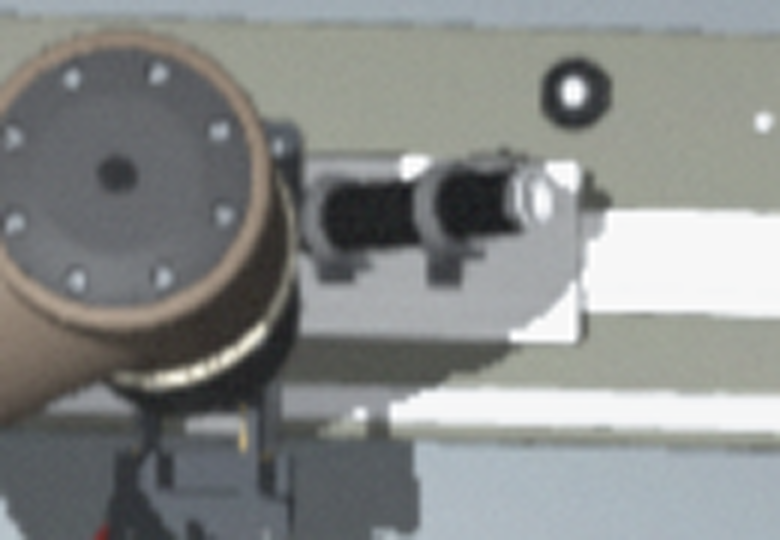

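View pics/s1c.png

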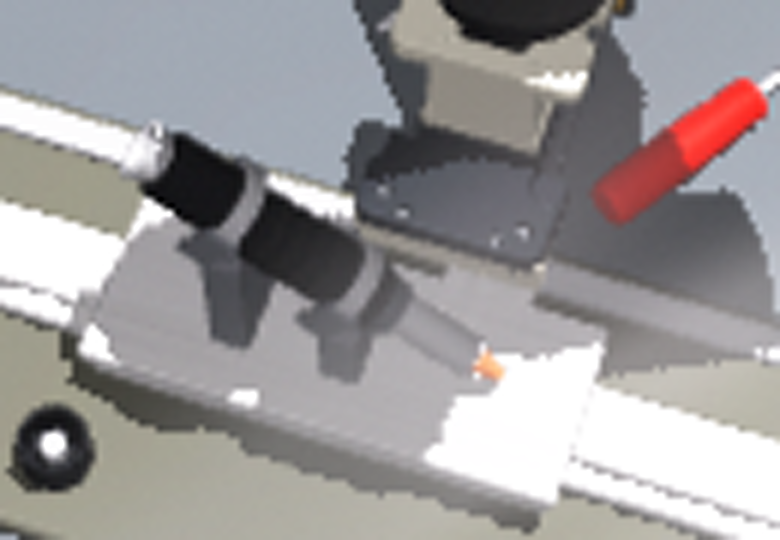

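```bash
python3 -m handwheel '[{"dx":0,"dy":0.002,"dz":-0.02,"roll":0.004,"grip":1},{"dx":0,"dy":0,"dz":-0.008,"roll":0,"grip":1},{"dx":0,"dy":0,"dz":0,"roll":0,"grip":0.5}]'; python3 - <<'E'
from h import *
show()
E
```

```text
time: 2.3
ee_pos: [558.8, 48.2, 274.3]
orientation: [-3.137, 0.001, -1.592]
wrist_force: [-0.7, -0.8, 0.2]
gripper_width: 83.7
t 2.3 grasp [559.5  48.4 115.3] rpy [-3.1374e+00  1.5000e-03 -1.5921e+00] F [-0.7 -0.8  0.2] M [-0.01  0.01 -0.01] w 83.7 q6 -0.46
```

```bash
python3 -m handwheel '[{"dx":0,"dy":0,"dz":0,"roll":0,"grip":0.5}]'; python3 - <<'E'
from h import *
show(); o=manip.get_obs(); print(o['q'].round(3),o['joint_efforts'].round(1))
E
```

```text
time: 2.4
ee_pos: [559.2, 48.4, 275.5]
orientation: [-3.136, 0.002, -1.592]
wrist_force: [0.0, -0.0, 0.7]
gripper_width: 76.9
t 2.4 grasp [560.1  48.7 116.5] rpy [-3.1360e+00  1.8000e-03 -1.5917e+00] F [ 0.  -0.   0.7] M [ 0.09 -0.02  0.01] w 76.9 q6 -0.46
[ 0.435  0.291 -0.412  0.001 -0.862 -0.457] [  0.  -46.8  23.5   5.6   0.1  -0. ]
```

```bash
python3 -m handwheel '[{"dx":-0.005,"dy":-0.002,"dz":-0.005,"roll":0,"grip":0.5}]'; python3 - <<'E'
from h import *
show()
E
```

```text
time: 2.5
ee_pos: [555.0, 46.8, 272.0]
orientation: [-3.133, 0.003, -1.591]
wrist_force: [-0.8, -0.2, -0.1]
gripper_width: 69.3
t 2.5 grasp [556.4  47.2 113. ] rpy [-3.1331e+00  2.7000e-03 -1.5912e+00] F [-0.8 -0.2 -0.1] M [0.16 0.02 0.06] w 69.3 q6 -0.46
```

```bash
python3 -m handwheel '[{"dx":-0.001,"dy":-0.001,"dz":-0.006,"roll":0,"grip":0.4},{"dx":0,"dy":0,"dz":-0.001,"roll":0,"grip":0.3}]'; python3 - <<'E'
from h import *
show()
E
```

```text
time: 2.7
ee_pos: [553.2, 45.4, 265.3]
orientation: [-3.132, 0.003, -1.592]
wrist_force: [0.4, 0.4, -0.3]
gripper_width: 52.8
t 2.7 grasp [554.7  45.9 106.3] rpy [-3.1323  0.0033 -1.5915] F [ 0.4  0.4 -0.3] M [ 0.01 -0.02  0.06] w 52.8 q6 -0.46
```

```bash
python3 -m handwheel '[{"dx":0,"dy":0,"dz":0.0005,"roll":0,"grip":0},{"dx":0,"dy":0,"dz":0.0005,"roll":0,"grip":0},{"dx":0,"dy":0,"dz":0.0005,"roll":0,"grip":0},{"dx":0,"dy":0,"dz":0.0005,"roll":0,"grip":0},{"dx":0,"dy":0,"dz":0.0005,"roll":0,"grip":0}]'; python3 - <<'E'
from h import *
show()
E
```

```text
time: 3.2
ee_pos: [553.5, 45.2, 268.1]
orientation: [-3.132, 0.003, -1.592]
wrist_force: [3.2, -0.6, -9.1]
gripper_width: 13.5
t 3.2 grasp [555.1  45.7 109.1] rpy [-3.1318  0.0033 -1.5917] F [ 3.2 -0.6 -9.1] M [-0.28 -0.84 -0.16] w 13.5 q6 -0.46
```

```bash
python3 -m handwheel '[{"dx":0,"dy":0,"dz":-0.001,"roll":0,"grip":0},{"dx":0,"dy":0,"dz":0,"roll":0,"grip":0}]'; python3 - <<'E'
from h import *
show()
E
```

```text
time: 3.4
ee_pos: [553.4, 45.2, 268.0]
orientation: [-3.132, 0.003, -1.592]
wrist_force: [1.2, 0.1, -3.8]
gripper_width: 11.7
t 3.4 grasp [555.   45.7 109. ] rpy [-3.1317e+00  3.1000e-03 -1.5917e+00] F [ 1.2  0.1 -3.8] M [-0.03 -0.29 -0.12] w 11.7 q6 -0.46
```

```bash
python3 -m handwheel '[{"dx":0,"dy":0,"dz":0,"roll":-0.08,"grip":0},{"dx":0,"dy":0,"dz":0,"roll":-0.1,"grip":0},{"dx":0,"dy":0,"dz":0,"roll":-0.1,"grip":0},{"dx":0,"dy":0,"dz":0,"roll":-0.1,"grip":0}]'; python3 - <<'E'
from h import *
show()
E
```

```text
time: 3.8
ee_pos: [553.2, 45.5, 268.0]
orientation: [-3.132, 0.003, -1.983]
wrist_force: [-0.5, 0.3, 0.9]
gripper_width: 11.8
t 3.8 grasp [554.8  45.3 109. ] rpy [-3.1322e+00  3.1000e-03 -1.9829e+00] F [-0.5  0.3  0.9] M [0.38 0.19 0.14] w 11.8 q6 -0.85
```

```bash
python3 -m handwheel '[{"dx":0,"dy":0,"dz":0,"roll":-0.1,"grip":0},{"dx":0,"dy":0,"dz":0,"roll":-0.1,"grip":0},{"dx":0,"dy":0,"dz":0,"roll":-0.1,"grip":0},{"dx":0,"dy":0,"dz":0,"roll":-0.1,"grip":0},{"dx":0,"dy":0,"dz":0,"roll":-0.1,"grip":0}]'; python3 - <<'E'
from h import *
show()
E
```

```text
time: 4.3
ee_pos: [553.3, 46.1, 268.0]
orientation: [-3.132, 0.004, -2.503]
wrist_force: [-0.5, 0.5, -0.2]
gripper_width: 11.5
t 4.3 grasp [554.6  45.3 109. ] rpy [-3.1324  0.0036 -2.5027] F [-0.5  0.5 -0.2] M [0.49 0.07 0.14] w 11.5 q6 -1.38
```

```bash
python3 -m handwheel '[{"dx":0,"dy":0,"dz":0,"roll":-0.1,"grip":0},{"dx":0,"dy":0,"dz":0,"roll":-0.1,"grip":0},{"dx":0,"dy":0,"dz":0,"roll":-0.1,"grip":0},{"dx":0,"dy":0,"dz":0,"roll":-0.08,"grip":0},{"dx":0,"dy":0,"dz":0,"roll":-0.06,"grip":0}]'; python3 - <<'E'
from h import *
show()
E
```

```text
time: 4.8
ee_pos: [553.5, 46.9, 268.0]
orientation: [-3.133, 0.005, -2.961]
wrist_force: [-0.2, 0.5, -0.2]
gripper_width: 11.4
t 4.8 grasp [554.5  45.6 109. ] rpy [-3.1327  0.0047 -2.9611] F [-0.2  0.5 -0.2] M [ 0.1  -0.07  0.16] w 11.4 q6 -1.84
```

```bash
python3 -m handwheel '[{"dx":0,"dy":0,"dz":0,"roll":-0.04,"grip":0},{"dx":0,"dy":0,"dz":0,"roll":-0.04,"grip":0},{"dx":0,"dy":0,"dz":0,"roll":-0.03,"grip":0}]'; python3 - <<'E'
from h import *
show()
E
```

```text
time: 5.1
ee_pos: [553.8, 47.1, 268.0]
orientation: [-3.132, 0.005, -3.074]
wrist_force: [0.1, -0.1, -0.3]
gripper_width: 12.0
t 5.1 grasp [554.6  45.7 109. ] rpy [-3.1322  0.005  -3.0743] F [ 0.1 -0.1 -0.3] M [ 0.11 -0.08  0.76] w 12.0 q6 -1.95
```

```bash
python3 -m handwheel '[{"dx":0,"dy":0,"dz":0,"roll":0.0,"grip":1},{"dx":0,"dy":0,"dz":0,"roll":0,"grip":1},{"dx":0,"dy":0,"dz":0,"roll":0,"grip":1},{"dx":0,"dy":0,"dz":0.03,"roll":0,"grip":1},{"dx":0,"dy":0,"dz":0.045,"roll":0,"grip":1},{"dx":0,"dy":0,"dz":0.045,"roll":0.14,"grip":1}]'; python3 - <<'E'
from h import *
show()
E
```

```text
time: 5.7
ee_pos: [551.3, 46.4, 384.1]
orientation: [-3.129, -0.009, -2.932]
wrist_force: [1.1, 0.6, -0.1]
gripper_width: 54.6
t 5.7 grasp [550.3  44.1 225.1] rpy [-3.1289 -0.0095 -2.9324] F [ 1.1  0.6 -0.1] M [ 0.18 -0.42  0.06] w 54.6 q6 -1.81
```

```bash
python3 -m handwheel '[{"dx":-0.02,"dy":-0.044,"dz":0,"roll":0.146,"grip":1},{"dx":-0.02,"dy":-0.044,"dz":0,"roll":0.146,"grip":1},{"dx":-0.02,"dy":-0.044,"dz":0,"roll":0.146,"grip":1},{"dx":-0.02,"dy":-0.044,"dz":0,"roll":0.146,"grip":1},{"dx":-0.02,"dy":-0.044,"dz":0,"roll":0.146,"grip":1},{"dx":-0.02,"dy":-0.044,"dz":0,"roll":0.146,"grip":1},{"dx":-0.02,"dy":-0.044,"dz":0,"roll":0.146,"grip":1},{"dx":-0.02,"dy":-0.03,"dz":0,"roll":0.146,"grip":1}]'; python3 - <<'E'
from h import *
show(); snap('top','t2.png');snap('scene','s2.png')
t=cv2.imread('pics/t2.png'); s=cv2.imread('pics/s2.png')
a=cv2.resize(t[160:250,200:330],None,fx=6,fy=6,interpolation=cv2.INTER_CUBIC);cv2.imwrite('pics/t2c.png',a)
a=cv2.resize(s[215:305,220:350],None,fx=6,fy=6,interpolation=cv2.INTER_CUBIC);cv2.imwrite('pics/s2c.png',a)
E
```

```text
time: 6.5
ee_pos: [401.1, -272.3, 393.2]
orientation: [-3.123, 0.005, -1.819]
wrist_force: [-1.0, 0.4, -0.2]
gripper_width: 87.6
t 6.5 grasp [ 404.1 -272.3  234.2] rpy [-3.1233  0.0053 -1.8192] F [-1.   0.4 -0.2] M [ 0.06 -0.08  0.01] w 87.6 q6 -0.05
```

View pics/t2c.png

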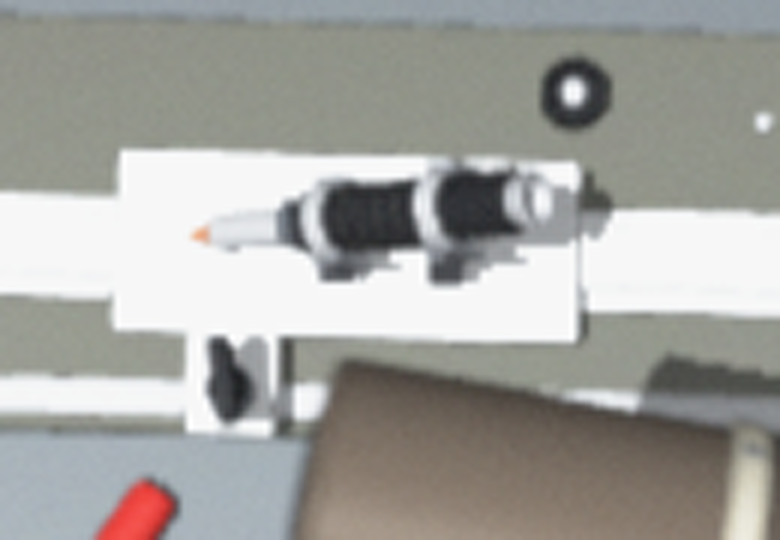

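View pics/s2c.png

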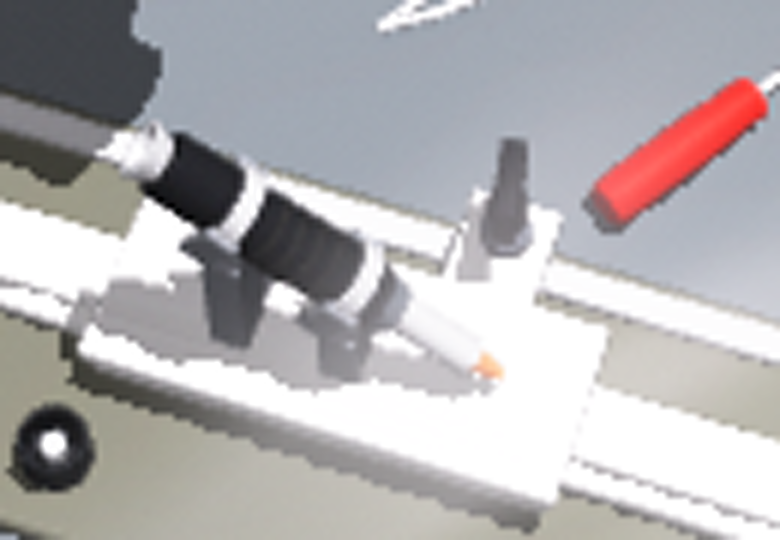

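View pics/t2.png

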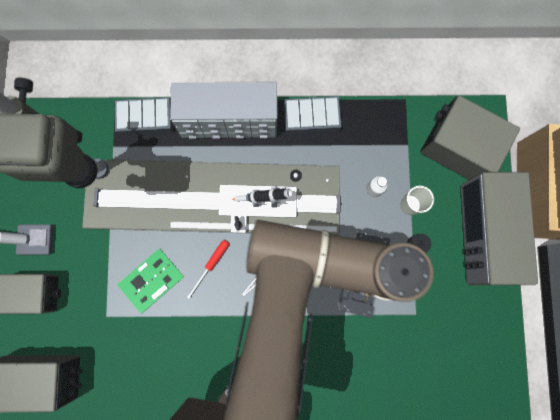

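```bash
python3 -m handwheel '[{"dx":-0.008,"dy":-0.02,"dz":0,"roll":0.06,"grip":1},{"dx":-0.008,"dy":-0.018,"dz":-0.01,"roll":0.005,"grip":1},{"dx":0,"dy":0,"dz":-0.045,"roll":0,"grip":1},{"dx":0,"dy":0,"dz":-0.045,"roll":0,"grip":1},{"dx":0,"dy":0,"dz":-0.02,"roll":0,"grip":1},{"dx":0,"dy":0,"dz":0,"roll":0,"grip":1}]'; python3 - <<'E'
from h import *
show()
E
```

```text
time: 7.2
ee_pos: [382.8, -312.9, 271.8]
orientation: [-3.117, 0.004, -1.761]
wrist_force: [-0.2, 0.1, -0.4]
gripper_width: 87.7
t 7.2 grasp [ 386.8 -313.   112.9] rpy [-3.117   0.0044 -1.7609] F [-0.2  0.1 -0.4] M [ 0.1   0.09 -0.04] w 87.7 q6 0.11
```

```bash
python3 -m handwheel '[{"dx":0,"dy":0.002,"dz":-0.035,"roll":0.005,"grip":1},{"dx":0,"dy":0,"dz":-0.025,"roll":0,"grip":1},{"dx":0,"dy":0,"dz":0,"roll":0,"grip":1}]'; python3 - <<'E'
from h import *
show(); snap('scene','s3.png');snap('top','t3.png')
s=cv2.imread('pics/s3.png')
g=np.load('fit.npz')['g']
a=cv2.resize(s[145:235,170:290],None,fx=6,fy=6,interpolation=cv2.INTER_CUBIC);cv2.imwrite('pics/s3c.png',a)
E
```

```text
time: 7.5
ee_pos: [385.2, -310.9, 213.6]
orientation: [-3.112, 0.003, -1.756]
wrist_force: [-0.8, 0.6, 0.8]
gripper_width: 87.5
t 7.5 grasp [ 389.9 -311.3   54.7] rpy [-3.1124e+00  3.1000e-03 -1.7556e+00] F [-0.8  0.6  0.8] M [ 0.09  0.09 -0.01] w 87.5 q6 0.11
```

View pics/s3c.png

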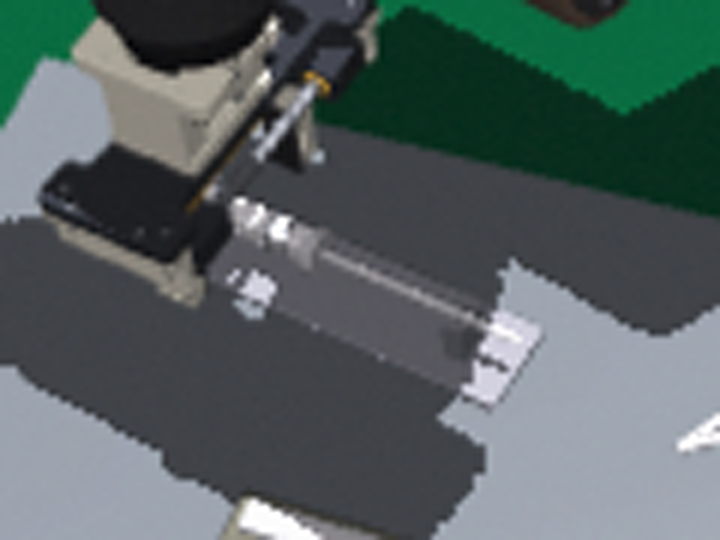

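```bash
python3 -m handwheel '[{"dx":-0.002,"dy":0,"dz":-0.015,"roll":0,"grip":0.7},{"dx":0,"dy":0,"dz":-0.006,"roll":0,"grip":0.5},{"dx":0,"dy":0,"dz":0,"roll":0,"grip":0.5}]'; python3 - <<'E'
from h import *
show()
E
```

```text
time: 7.9
ee_pos: [387.1, -312.1, 200.3]
orientation: [-3.1, 0.0, -1.754]
wrist_force: [-0.5, 0.0, -0.1]
gripper_width: 69.1
t 7.9 grasp [ 393.7 -313.2   41.4] rpy [-3.0998e+00  4.0000e-04 -1.7537e+00] F [-0.5  0.  -0.1] M [ 0.1   0.13 -0.02] w 69.1 q6 0.11
```

```bash
python3 -m handwheel '[{"dx":-0.006,"dy":0.002,"dz":-0.008,"roll":0,"grip":0.5},{"dx":0,"dy":0,"dz":0,"roll":0,"grip":0.5}]'; python3 - <<'E'
from h import *
show()
E
```

```text
time: 8.1
ee_pos: [381.5, -310.1, 193.8]
orientation: [-3.097, -0.0, -1.754]
wrist_force: [-0.9, 1.0, -0.8]
gripper_width: 53.1
t 8.1 grasp [ 388.5 -311.4   35. ] rpy [-3.0966 -0.     -1.7536] F [-0.9  1.  -0.8] M [0.08 0.22 0.06] w 53.1 q6 0.11
```

```bash
python3 -m handwheel '[{"dx":0,"dy":0,"dz":-0.002,"roll":0,"grip":0.3},{"dx":0,"dy":0,"dz":0,"roll":0,"grip":0.1},{"dx":0,"dy":0,"dz":0,"roll":0,"grip":0},{"dx":0,"dy":0,"dz":0,"roll":0,"grip":0},{"dx":0,"dy":0,"dz":0,"roll":0,"grip":0},{"dx":0,"dy":0,"dz":0,"roll":0,"grip":0}]'; python3 - <<'E'
from h import *
show()
E
```

```text
time: 8.7
ee_pos: [380.0, -310.0, 192.4]
orientation: [-3.1, 0.0, -1.754]
wrist_force: [2.0, 1.0, 2.6]
gripper_width: 14.0
t 8.7 grasp [ 386.5 -311.1   33.5] rpy [-3.0999e+00  2.0000e-04 -1.7541e+00] F [2.  1.  2.6] M [ 0.32 -0.44 -0.03] w 14.0 q6 0.11
```

```bash
python3 -m handwheel '[{"dx":0,"dy":0,"dz":0.02,"roll":0,"grip":0},{"dx":0,"dy":0,"dz":0.045,"roll":0,"grip":0},{"dx":0,"dy":0,"dz":0.045,"roll":0,"grip":0},{"dx":0,"dy":0,"dz":0.045,"roll":0,"grip":0},{"dx":0,"dy":0,"dz":0.02,"roll":0,"grip":0},{"dx":0,"dy":0,"dz":0,"roll":0,"grip":0}]'; python3 - <<'E'
from h import *
show(); snap('scene','s4.png');snap('top','t4.png')
s=cv2.imread('pics/s4.png')
a=cv2.resize(s[125:235,170:300],None,fx=6,fy=5.4,interpolation=cv2.INTER_CUBIC);cv2.imwrite('pics/s4c.png',a)
E
```

```text
time: 9.3
ee_pos: [378.2, -309.4, 373.0]
orientation: [-3.104, 0.0, -1.754]
wrist_force: [0.1, 0.6, -1.3]
gripper_width: 13.9
t 9.3 grasp [ 384.1 -310.5  214.2] rpy [-3.1036e+00  4.0000e-04 -1.7545e+00] F [ 0.1  0.6 -1.3] M [ 0.06 -0.   -0.01] w 13.9 q6 0.1
```

View pics/s4c.png

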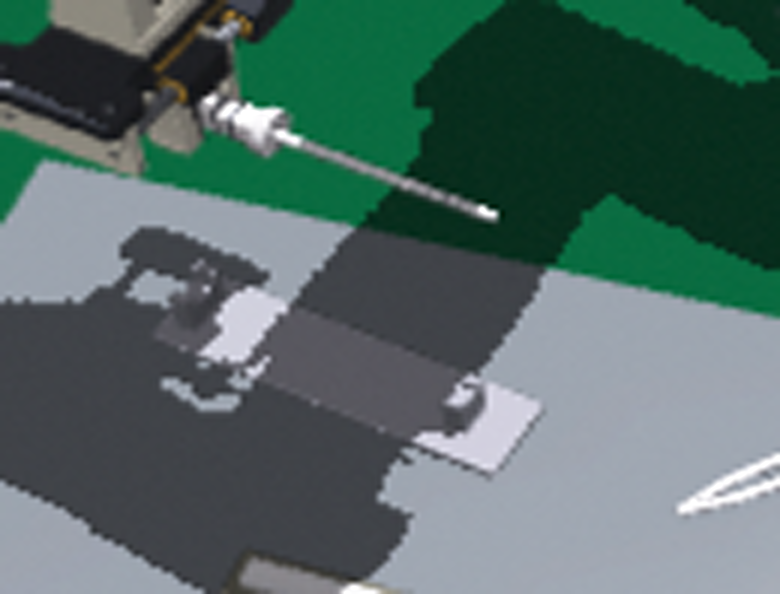

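View pics/t4.png

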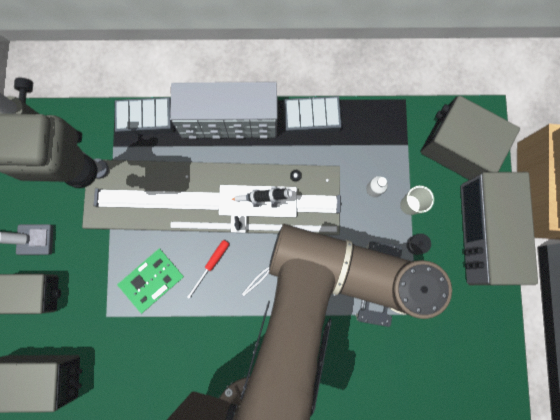

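```bash
python3 - <<'E'
from h import *
S=dict(np.load('pics/s4.png.npz'))
p=np.array([384.1,-310.5,212.7]); d=np.array([np.sin(.183),np.cos(.183),0])
for k in (38,48,168): print(k,proj(S,p+k*d), ((proj(S,p+k*d)-[170,125])*[6,5.4]).round())
for dz in(-5,5): print(proj(S,p+168*d+[0,0,dz]))
E
```

```text
38 [[212.97048036 148.05832641]] [[258. 125.]]
48 [[215.95567547 149.28876544]] [[276. 131.]]
168 [[252.78431151 164.46880878]] [[497. 213.]]
[[252.90631668 165.59943037]]
[[252.66146298 163.33037184]]
```

```bash
python3 -m handwheel '[{"dx":0.04,"dy":0,"dz":0.002,"roll":0.04,"grip":0},{"dx":0.046,"dy":0,"dz":0.002,"roll":0.04,"grip":0},{"dx":0.046,"dy":0.0,"dz":0.002,"roll":0.04,"grip":0},{"dx":0.046,"dy":0.0,"dz":0,"roll":0.04,"grip":0},{"dx":0.04,"dy":0.005,"dz":0,"roll":0,"grip":0},{"dx":0.015,"dy":0.005,"dz":0,"roll":0,"grip":0},{"dx":0,"dy":0,"dz":0,"roll":0,"grip":0}]'; python3 - <<'E'
from h import *
show()
E
```

```text
time: 10.1
ee_pos: [615.6, -296.9, 359.3]
orientation: [-3.129, 0.008, -1.592]
wrist_force: [-0.2, 0.9, -2.5]
gripper_width: 14.0
t 10.1 grasp [ 617.6 -295.7  200.3] rpy [-3.129   0.0082 -1.5917] F [-0.2  0.9 -2.5] M [ 0.05  0.06 -0.03] w 14.0 q6 0.15
```

```bash
python3 -m handwheel '[{"dx":0.005,"dy":0.003,"dz":-0.015,"roll":0,"grip":0},{"dx":0.0,"dy":0.002,"dz":-0.01,"roll":0,"grip":0},{"dx":0,"dy":0,"dz":0,"roll":0,"grip":0}]'; python3 - <<'E'
from h import *
show(); snap('scene','s5.png');snap('top','t5.png')
s=cv2.imread('pics/s5.png')
a=cv2.resize(s[205:295,180:310],None,fx=6,fy=6,interpolation=cv2.INTER_CUBIC);cv2.imwrite('pics/s5c.png',a)
t=cv2.imread('pics/t5.png')
a=cv2.resize(t[150:240,260:390],None,fx=6,fy=6,interpolation=cv2.INTER_CUBIC);cv2.imwrite('pics/t5c.png',a)
E
```

```text
time: 10.4
ee_pos: [618.3, -291.3, 327.9]
orientation: [-3.136, 0.01, -1.593]
wrist_force: [-0.2, -0.7, -0.6]
gripper_width: 13.7
t 10.4 grasp [ 619.2 -289.7  169. ] rpy [-3.1358  0.0104 -1.5929] F [-0.2 -0.7 -0.6] M [-0.01  0.05 -0.01] w 13.7 q6 0.14
```

View pics/s5c.png

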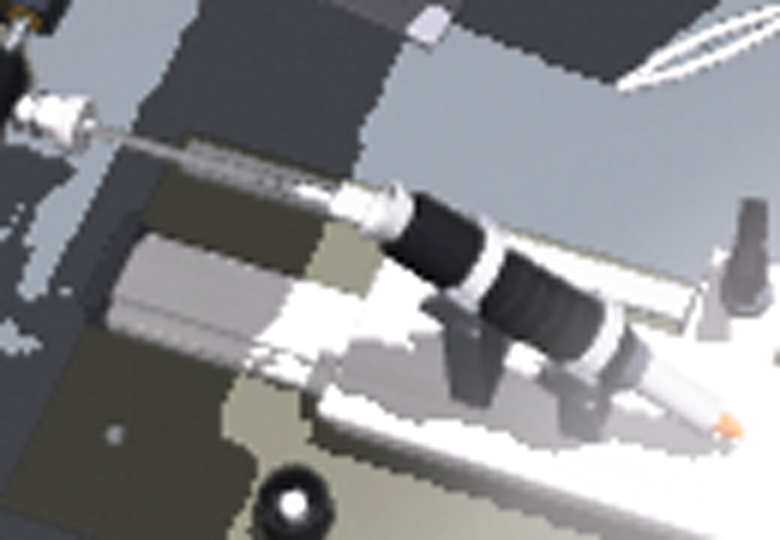

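View pics/t5c.png

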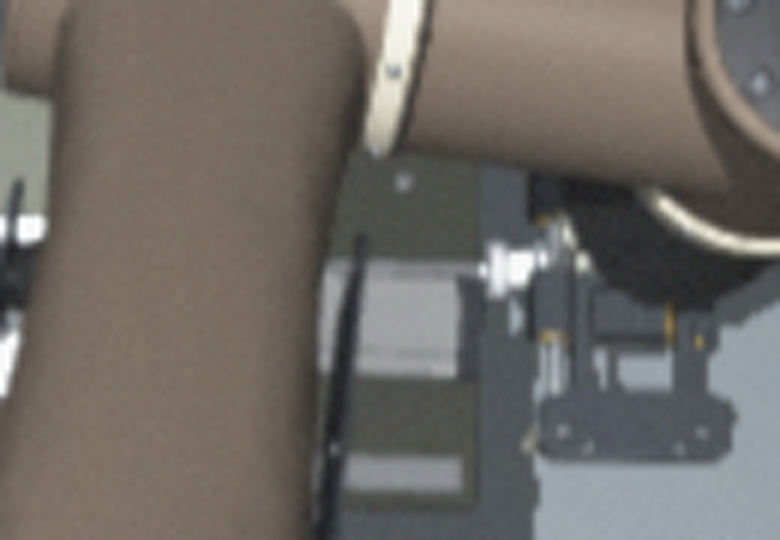

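```bash
python3 -m handwheel '[{"dx":0.003,"dy":0.0,"dz":0.004,"roll":0,"grip":0},{"dx":0.0,"dy":0.008,"dz":0.001,"roll":0,"grip":0},{"dx":0,"dy":0.008,"dz":0.001,"roll":0,"grip":0}]'; python3 - <<'E'
from h import *
show()
E
```

```text
time: 10.8
ee_pos: [621.1, -276.3, 338.7]
orientation: [-3.13, 0.009, -1.595]
wrist_force: [-0.3, -0.2, -1.2]
gripper_width: 14.2
t 10.8 grasp [ 622.9 -275.   179.7] rpy [-3.1304  0.0086 -1.5949] F [-0.3 -0.2 -1.2] M [-0.01  0.02 -0.05] w 14.2 q6 0.12
```

```bash
python3 -m handwheel '[{"dx":0,"dy":0.006,"dz":-0.003,"roll":0,"grip":0},{"dx":0.0,"dy":0.006,"dz":-0.003,"roll":0,"grip":0}]'; python3 - <<'E'
from h import *
show()
E
```

```text
time: 11.0
ee_pos: [621.2, -262.8, 334.3]
orientation: [-3.127, 0.008, -1.594]
wrist_force: [0.4, 0.3, -1.1]
gripper_width: 13.5
t 11.0 grasp [ 623.5 -261.5  175.3] rpy [-3.1272  0.0082 -1.5944] F [ 0.4  0.3 -1.1] M [ 0.02  0.01 -0.03] w 13.5 q6 0.1
```

```bash
python3 -m handwheel '[{"dx":-0.001,"dy":0.003,"dz":-0.003,"roll":0,"grip":0},{"dx":0,"dy":0.001,"dz":0,"roll":0,"grip":0}]'; python3 - <<'E'
from h import *
show();snap('scene','s6.png')
s=cv2.imread('pics/s6.png')
a=cv2.resize(s[205:295,180:310],None,fx=6,fy=6,interpolation=cv2.INTER_CUBIC);cv2.imwrite('pics/s6c.png',a)
E
```

```text
time: 11.2
ee_pos: [620.0, -257.1, 330.7]
orientation: [-3.128, 0.009, -1.593]
wrist_force: [-0.1, -0.5, 0.0]
gripper_width: 13.8
t 11.2 grasp [ 622.3 -255.8  171.7] rpy [-3.1277  0.0086 -1.5931] F [-0.1 -0.5  0. ] M [-0.07  0.05 -0.02] w 13.8 q6 0.09
```

View pics/s6c.png

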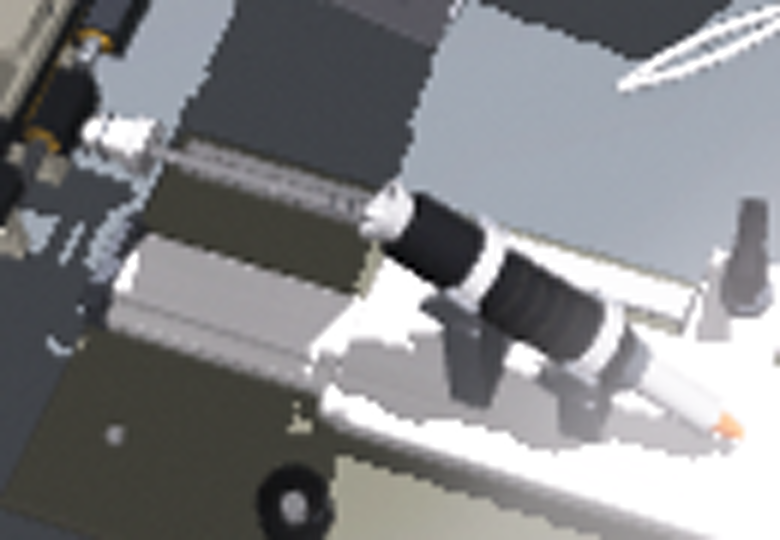

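```bash
python3 -m handwheel '[{"dx":0,"dy":0.001,"dz":0.004,"roll":0,"grip":0},{"dx":0,"dy":0.001,"dz":0.005,"roll":0,"grip":0},{"dx":0,"dy":0.001,"dz":0.005,"roll":0,"grip":0}]'; python3 - <<'E'
from h import *
show()
E
```

```text
time: 11.55
ee_pos: [620.1, -255.3, 345.0]
orientation: [-3.129, 0.007, -1.594]
wrist_force: [0.8, -3.3, -2.3]
gripper_width: 13.8
t 11.55 grasp [ 622.1 -254.3  186. ] rpy [-3.129   0.0066 -1.5936] F [ 0.8 -3.3 -2.3] M [-1.41 -0.09 -0.12] w 13.8 q6 0.08
```

```bash
python3 -m handwheel '[{"dx":0,"dy":0.001,"dz":0.005,"roll":0,"grip":0},{"dx":0,"dy":0.001,"dz":0.005,"roll":0,"grip":0}]'; python3 - <<'E'
from h import *
show();snap('scene','s7.png')
s=cv2.imread('pics/s7.png')
a=cv2.resize(s[205:295,180:310],None,fx=6,fy=6,interpolation=cv2.INTER_CUBIC);cv2.imwrite('pics/s7c.png',a)
E
```

```text
time: 11.75
ee_pos: [620.1, -253.9, 356.2]
orientation: [-3.129, 0.006, -1.594]
wrist_force: [0.7, -3.4, -3.0]
gripper_width: 14.3
t 11.75 grasp [ 622.2 -253.   197.2] rpy [-3.1287  0.006  -1.5943] F [ 0.7 -3.4 -3. ] M [-1.19 -0.05 -0.06] w 14.3 q6 0.08
```

View pics/s7c.png

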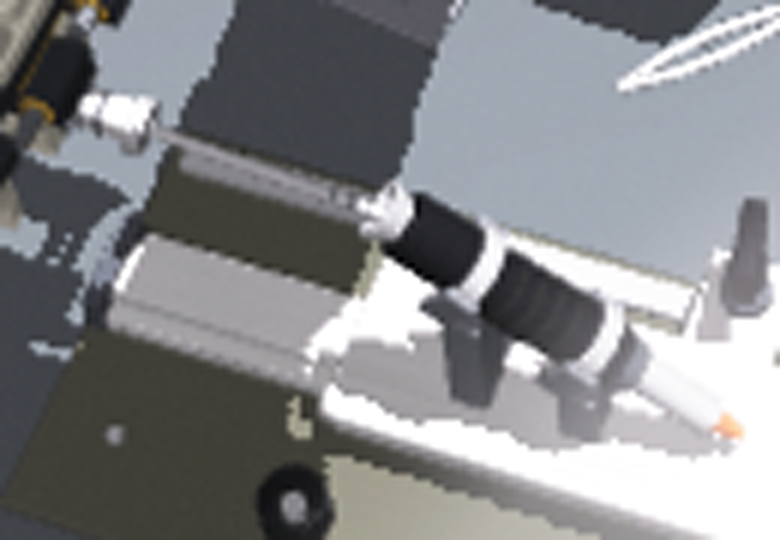

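```bash
python3 -m handwheel '[{"dx":0,"dy":0.002,"dz":0.006,"roll":0,"grip":0},{"dx":0,"dy":0.002,"dz":0.006,"roll":0,"grip":0},{"dx":0,"dy":0.002,"dz":0.006,"roll":0,"grip":0},{"dx":0,"dy":0.002,"dz":0.006,"roll":0,"grip":0}]'; python3 - <<'E'
from h import *
show()
E
```

```text
time: 12.2
ee_pos: [620.0, -245.5, 383.1]
orientation: [-3.128, 0.005, -1.594]
wrist_force: [-0.4, -2.2, -2.5]
gripper_width: 14.0
t 12.2 grasp [ 622.1 -244.7  224.1] rpy [-3.1281  0.0054 -1.5943] F [-0.4 -2.2 -2.5] M [-1.3   0.01 -0.02] w 14.0 q6 0.07
```

```bash
python3 -m handwheel '[{"dx":0,"dy":0.003,"dz":0.006,"roll":0,"grip":0},{"dx":0,"dy":0.004,"dz":0.006,"roll":0,"grip":0},{"dx":0,"dy":0.004,"dz":0.006,"roll":0,"grip":0}]'; python3 - <<'E'
from h import *
show()
E
```

```text
time: 12.5
ee_pos: [619.9, -233.6, 403.0]
orientation: [-3.128, 0.005, -1.594]
wrist_force: [-0.1, -2.6, -1.6]
gripper_width: 13.6
t 12.5 grasp [ 622.1 -232.8  244.1] rpy [-3.1279  0.0054 -1.5942] F [-0.1 -2.6 -1.6] M [-1.35  0.06 -0.  ] w 13.6 q6 0.05
```

```bash
python3 -m handwheel '[{"dx":0,"dy":0.004,"dz":0.005,"roll":0,"grip":0},{"dx":0.001,"dy":0.004,"dz":0.005,"roll":0,"grip":0},{"dx":0,"dy":0.003,"dz":0.004,"roll":0,"grip":0}]'; python3 - <<'E'
from h import *
show();snap('scene','s8.png')
s=cv2.imread('pics/s8.png')
a=cv2.resize(s[185:295,180:310],None,fx=6,fy=5.4,interpolation=cv2.INTER_CUBIC);cv2.imwrite('pics/s8c.png',a)
p,o=gp(); r=p-[626.4,-100.5,177.5]; print('depth',r[1]*.819-r[2]*.574,'perp',r[1]*.574+r[2]*.819)
E
```

```text
time: 12.8
ee_pos: [620.7, -221.3, 418.8]
orientation: [-3.128, 0.005, -1.594]
wrist_force: [-0.7, -2.5, -2.9]
gripper_width: 13.7
t 12.8 grasp [ 622.9 -220.5  259.8] rpy [-3.128   0.0053 -1.5936] F [-0.7 -2.5 -2.9] M [-1.31  0.27  0.03] w 13.7 q6 0.03
depth -145.59131047662385 perp -0.6999967572052839
```

View pics/s8c.png

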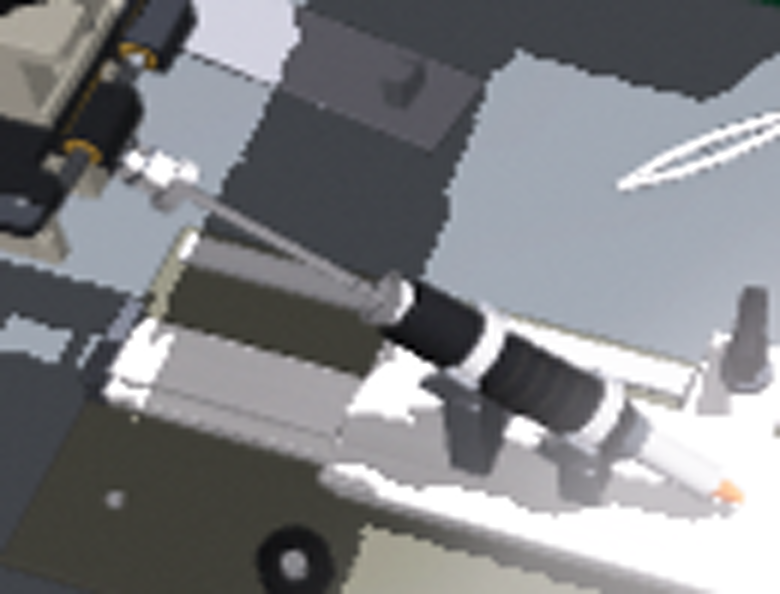

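```bash
cat >> h.py <<'E'
def bore():
    p,o=gp(); r=p-[626.4,-100.5,177.5]; print('depth',round(r[1]*.819-r[2]*.574,1),'perp',round(r[1]*.574+r[2]*.819,1),'lat',round(r[0]-.0244*r[1],1)); show()
E
python3 -m handwheel '[{"dx":0,"dy":0.008,"dz":-0.005,"roll":0,"grip":0},{"dx":0,"dy":0.008,"dz":-0.005,"roll":0,"grip":0},{"dx":0,"dy":0.008,"dz":-0.0055,"roll":0,"grip":0}]'; python3 -c 'from h import *;bore()'
```

```text
time: 13.15
ee_pos: [620.6, -195.9, 403.3]
orientation: [-3.127, 0.005, -1.594]
wrist_force: [-0.0, -2.5, -1.8]
gripper_width: 14.1
depth -115.9 perp 0.4 lat -1.1
t 13.15 grasp [ 623.  -195.2  244.4] rpy [-3.1268  0.0053 -1.5943] F [-0.  -2.5 -1.8] M [-1.2  -0.02 -0.07] w 14.1 q6 -0.01
```

```bash
python3 -m handwheel '[{"dx":0.001,"dy":0.008,"dz":-0.0056,"roll":0,"grip":0},{"dx":0,"dy":0.008,"dz":-0.0056,"roll":0,"grip":0},{"dx":0,"dy":0.008,"dz":-0.0056,"roll":0,"grip":0},{"dx":0,"dy":0.008,"dz":-0.0056,"roll":0,"grip":0}]'; python3 -c 'from h import *;bore()'
```

```text
time: 13.55
ee_pos: [621.6, -160.3, 377.7]
orientation: [-3.128, 0.006, -1.594]
wrist_force: [0.1, -2.3, -3.0]
gripper_width: 13.7
depth -71.9 perp 0.0 lat -1.2
t 13.55 grasp [ 623.8 -159.3  218.8] rpy [-3.1282  0.0062 -1.5939] F [ 0.1 -2.3 -3. ] M [-0.95 -0.   -0.02] w 13.7 q6 -0.07
```

```bash
python3 -m handwheel '[{"dx":0.001,"dy":0.007,"dz":-0.0048,"roll":0,"grip":0},{"dx":0,"dy":0.005,"dz":-0.0034,"roll":0,"grip":0},{"dx":0,"dy":0.002,"dz":-0.0014,"roll":0,"grip":0}]'; python3 -c 'from h import *;bore()'
```

```text
time: 13.85
ee_pos: [622.7, -143.9, 366.4]
orientation: [-3.129, 0.006, -1.593]
wrist_force: [-0.6, -3.0, -1.5]
gripper_width: 13.5
depth -51.9 perp 0.1 lat -0.7
t 13.85 grasp [ 624.6 -142.9  207.4] rpy [-3.1294  0.0063 -1.5928] F [-0.6 -3.  -1.5] M [-1.07  0.06 -0.05] w 13.5 q6 -0.1
```

```bash
python3 -m handwheel '[{"dx":0,"dy":0.002,"dz":-0.0014,"roll":0,"grip":0},{"dx":0,"dy":0.0015,"dz":-0.001,"roll":0,"grip":0}]'; python3 -c 'from h import *;bore()'
```

```text
time: 14.05
ee_pos: [622.8, -140.1, 363.9]
orientation: [-3.129, 0.006, -1.593]
wrist_force: [-0.8, -3.6, -2.1]
gripper_width: 13.6
depth -47.3 perp 0.2 lat -0.7
t 14.05 grasp [ 624.7 -139.1  204.9] rpy [-3.1293  0.0062 -1.5926] F [-0.8 -3.6 -2.1] M [-1.13  0.06 -0.02] w 13.6 q6 -0.1
```

```bash
python3 -m handwheel '[{"dx":0,"dy":0.0015,"dz":-0.001,"roll":0,"grip":0},{"dx":0,"dy":0.0015,"dz":-0.001,"roll":0,"grip":0}]'; python3 -c 'from h import *;bore()'
```

```text
time: 14.25
ee_pos: [622.7, -138.9, 363.6]
orientation: [-3.129, 0.002, -1.593]
wrist_force: [-1.6, -9.0, 2.3]
gripper_width: 13.6
depth -46.8 perp 0.4 lat -0.6
t 14.25 grasp [ 624.8 -138.6  204.7] rpy [-3.1285e+00  2.4000e-03 -1.5927e+00] F [-1.6 -9.   2.3] M [-3.3   0.8  -0.02] w 13.6 q6 -0.11
```

```bash
python3 -m handwheel '[{"dx":0,"dy":0.001,"dz":-0.001,"roll":0,"grip":0},{"dx":0,"dy":0,"dz":0,"roll":0,"grip":0},{"dx":0,"dy":0,"dz":0,"roll":0,"grip":0}]'; python3 - <<'E'
from h import *
bore();snap('scene','s9.png')
s=cv2.imread('pics/s9.png')
a=cv2.resize(s[205:295,190:320],None,fx=6,fy=6,interpolation=cv2.INTER_CUBIC);cv2.imwrite('pics/s9c.png',a)
E
```

```text
time: 14.55
ee_pos: [622.4, -139.1, 364.0]
orientation: [-3.127, 0.002, -1.594]
wrist_force: [-0.2, -0.4, -2.8]
gripper_width: 13.7
depth -47.2 perp 0.5 lat -0.8
t 14.55 grasp [ 624.7 -138.8  205. ] rpy [-3.1272e+00  1.7000e-03 -1.5940e+00] F [-0.2 -0.4 -2.8] M [-0.54  0.12 -0.01] w 13.7 q6 -0.11
```

View pics/s9c.png

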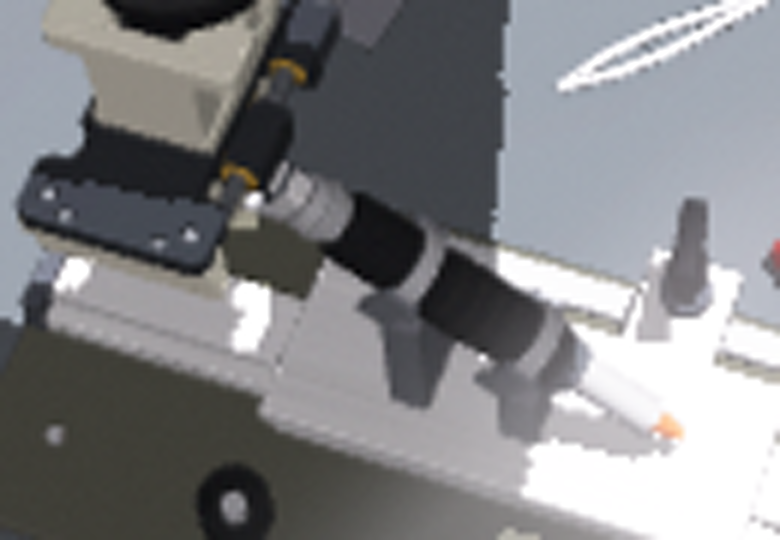

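```bash
python3 -m handwheel '[{"dx":0,"dy":0.002,"dz":-0.0014,"roll":0,"grip":0},{"dx":0,"dy":0.001,"dz":-0.001,"roll":0,"grip":0},{"dx":0,"dy":0.001,"dz":-0.0005,"roll":0,"grip":0}]'; python3 -c 'from h import *;bore()'
```

```text
time: 14.9
ee_pos: [622.3, -137.7, 364.0]
orientation: [-3.126, -0.004, -1.594]
wrist_force: [-1.2, -5.1, -0.5]
gripper_width: 13.7
depth -46.8 perp 0.8 lat -0.7
t 14.9 grasp [ 624.8 -138.4  205. ] rpy [-3.1262 -0.0041 -1.5938] F [-1.2 -5.1 -0.5] M [-1.88  0.45 -0.05] w 13.7 q6 -0.12
```

```bash
python3 -m handwheel '[{"dx":0,"dy":-0.008,"dz":0.0056,"roll":0,"grip":0},{"dx":0,"dy":-0.0095,"dz":0.0066,"roll":0,"grip":0},{"dx":0,"dy":-0.0095,"dz":0.0066,"roll":0,"grip":0},{"dx":0,"dy":-0.0095,"dz":0.0066,"roll":0,"grip":0}]'; python3 -c 'from h import *;bore()'
```

```text
time: 15.3
ee_pos: [622.4, -175.1, 390.2]
orientation: [-3.127, -0.002, -1.592]
wrist_force: [-0.5, 1.0, -1.7]
gripper_width: 13.8
depth -92.2 perp 0.9 lat 0.1
t 15.3 grasp [ 624.7 -175.5  231.2] rpy [-3.1273e+00 -2.2000e-03 -1.5922e+00] F [-0.5  1.  -1.7] M [-0.05  0.35  0.03] w 13.8 q6 -0.05
```

```bash
python3 -m handwheel '[{"dx":0,"dy":-0.0095,"dz":0.0066,"roll":0,"grip":0},{"dx":0,"dy":-0.0095,"dz":0.0066,"roll":0,"grip":0},{"dx":0,"dy":-0.0095,"dz":0.0066,"roll":0,"grip":0},{"dx":0,"dy":-0.0095,"dz":0.0066,"roll":0,"grip":0},{"dx":0,"dy":-0.006,"dz":0.0036,"roll":0,"grip":0}]'; python3 -c 'from h import *;bore()'
```

```text
time: 15.8
ee_pos: [621.9, -224.2, 423.3]
orientation: [-3.128, -0.002, -1.594]
wrist_force: [-1.1, -0.2, -1.9]
gripper_width: 13.9
depth -151.5 perp -0.1 lat 0.8
t 15.8 grasp [ 624.1 -224.6  264.3] rpy [-3.1276e+00 -1.9000e-03 -1.5935e+00] F [-1.1 -0.2 -1.9] M [ 0.    0.   -0.01] w 13.9 q6 0.03
```

```bash
python3 -m handwheel '[{"dx":0,"dy":-0.004,"dz":-0.005,"roll":0,"grip":0},{"dx":0,"dy":-0.004,"dz":-0.006,"roll":0,"grip":0},{"dx":0,"dy":-0.004,"dz":-0.006,"roll":0,"grip":0},{"dx":0,"dy":-0.004,"dz":-0.007,"roll":0,"grip":0}]'; python3 -c 'from h import *;bore()'
```

```text
time: 16.2
ee_pos: [622.3, -241.6, 399.8]
orientation: [-3.123, -0.001, -1.594]
wrist_force: [-0.7, -0.2, 1.8]
gripper_width: 13.7
depth -152.2 perp -29.3 lat 2.2
t 16.2 grasp [ 625.2 -241.9  240.9] rpy [-3.1232e+00 -1.5000e-03 -1.5936e+00] F [-0.7 -0.2  1.8] M [0.65 0.4  0.16] w 13.7 q6 0.06
```

```bash
python3 -m handwheel '[{"dx":-0.001,"dy":-0.003,"dz":-0.007,"roll":0,"grip":0},{"dx":-0.001,"dy":-0.003,"dz":-0.007,"roll":0,"grip":0},{"dx":0,"dy":-0.003,"dz":-0.007,"roll":0,"grip":0},{"dx":0,"dy":-0.002,"dz":-0.007,"roll":0,"grip":0},{"dx":0,"dy":-0.002,"dz":-0.007,"roll":0,"grip":0}]'; python3 -c 'from h import *;bore()'
```

```text
time: 16.7
ee_pos: [620.4, -255.5, 360.9]
orientation: [-3.123, -0.001, -1.593]
wrist_force: [-0.5, 0.8, 0.9]
gripper_width: 13.6
depth -141.2 perp -69.1 lat 0.7
t 16.7 grasp [ 623.3 -255.8  202. ] rpy [-3.1232e+00 -1.5000e-03 -1.5933e+00] F [-0.5  0.8  0.9] M [1.   0.   0.04] w 13.6 q6 0.08
```

```bash
python3 -m handwheel '[{"dx":0,"dy":-0.001,"dz":-0.007,"roll":0,"grip":0},{"dx":0,"dy":-0.001,"dz":-0.007,"roll":0,"grip":0},{"dx":0,"dy":-0.001,"dz":-0.006,"roll":0,"grip":0},{"dx":0,"dy":0,"dz":-0.004,"roll":0,"grip":0}]'; python3 - <<'E'
from h import *
bore();snap('scene','s10.png')
s=cv2.imread('pics/s10.png')
a=cv2.resize(s[205:295,180:310],None,fx=6,fy=6,interpolation=cv2.INTER_CUBIC);cv2.imwrite('pics/s10c.png',a)
E
```

```text
time: 17.1
ee_pos: [620.5, -259.1, 334.2]
orientation: [-3.123, -0.002, -1.594]
wrist_force: [0.0, -0.6, 1.1]
gripper_width: 13.9
depth -128.9 perp -93.1 lat 0.9
t 17.1 grasp [ 623.4 -259.4  175.3] rpy [-3.1234e+00 -1.8000e-03 -1.5936e+00] F [ 0.  -0.6  1.1] M [ 0.12 -0.03  0.  ] w 13.9 q6 0.08
```

View pics/s10c.png

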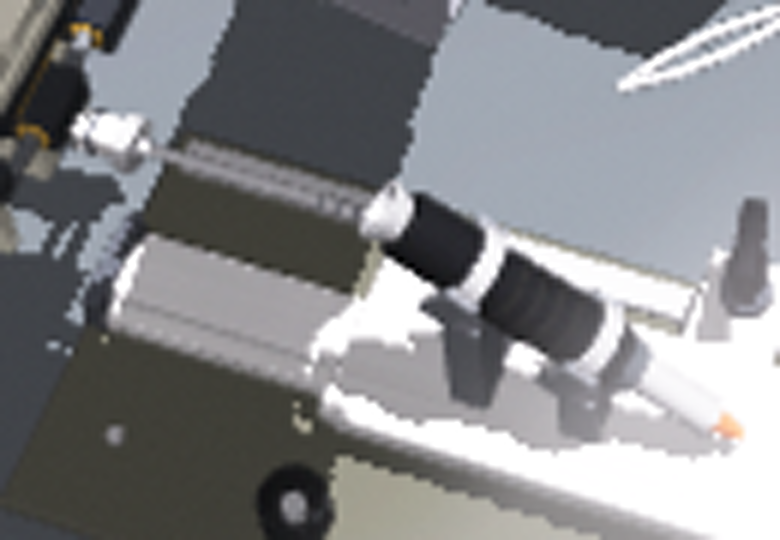

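```bash
python3 -m handwheel '[{"dx":0,"dy":0,"dz":-0.003,"roll":0,"grip":0},{"dx":0,"dy":-0.003,"dz":0.002,"roll":0,"grip":0},{"dx":0,"dy":-0.01,"dz":0.001,"roll":0,"grip":0},{"dx":0,"dy":-0.02,"dz":0.001,"roll":0,"grip":0},{"dx":0,"dy":-0.02,"dz":0.001,"roll":0,"grip":0},{"dx":0,"dy":0,"dz":0,"roll":0,"grip":0}]'; python3 - <<'E'
from h import *
bore();snap('scene','s11.png')
s=cv2.imread('pics/s11.png')
a=cv2.resize(s[195:285,170:300],None,fx=6,fy=6,interpolation=cv2.INTER_CUBIC);cv2.imwrite('pics/s11c.png',a)
E
```

```text
time: 17.75
ee_pos: [620.4, -314.9, 335.8]
orientation: [-3.125, -0.002, -1.591]
wrist_force: [-0.7, -0.8, -0.6]
gripper_width: 13.6
depth -175.6 perp -123.8 lat 1.8
t 17.75 grasp [ 623.  -315.3  176.9] rpy [-3.1249e+00 -2.2000e-03 -1.5914e+00] F [-0.7 -0.8 -0.6] M [ 0.08 -0.    0.04] w 13.6 q6 0.17
```

View pics/s11c.png

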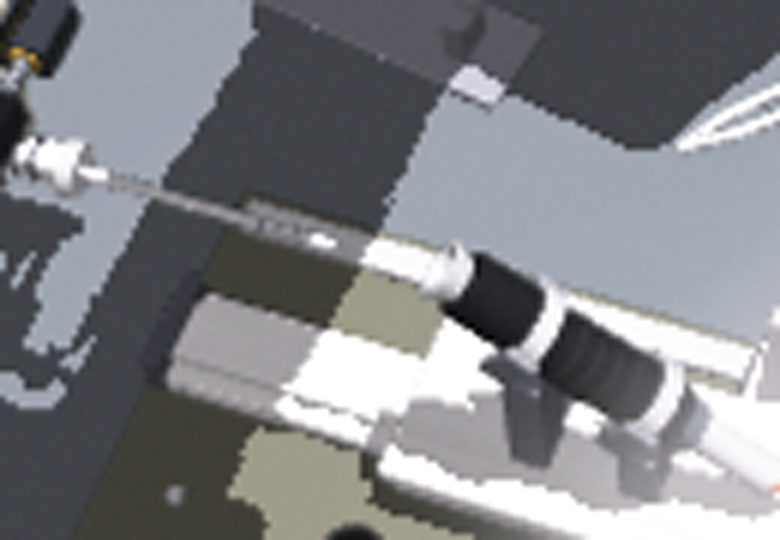

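```bash
python3 - <<'E'
from h import *
S=dict(np.load('pics/s11.png.npz'))
p=np.array([623.0,-315.3,175.4])
for th in(-4,-2,0,2,4):
  t=np.radians(th); d=np.array([.02*np.cos(t),np.cos(t),-np.sin(t)])
  print(th,[((proj(S,p+k*d)-[170,195])*6).round().tolist() for k in (46.8,107,166.8)])
E
```

```text
-4 [[[79.0, 162.0]], [[203.0, 194.0]], [[330.0, 226.0]]]
-2 [[[80.0, 164.0]], [[205.0, 198.0]], [[332.0, 233.0]]]
0 [[[81.0, 166.0]], [[206.0, 203.0]], [[334.0, 240.0]]]
2 [[[81.0, 168.0]], [[208.0, 207.0]], [[335.0, 246.0]]]
4 [[[82.0, 170.0]], [[209.0, 211.0]], [[336.0, 253.0]]]
```

```bash
python3 -m handwheel '[{"dx":-0.01,"dy":0,"dz":0.03,"roll":0,"grip":0},{"dx":-0.02,"dy":0,"dz":0.03,"roll":0,"grip":0},{"dx":-0.02,"dy":0.03,"dz":0.005,"roll":-0.06,"grip":0},{"dx":-0.02,"dy":0.04,"dz":0.001,"roll":-0.09,"grip":0},{"dx":-0.015,"dy":0.045,"dz":0.001,"roll":-0.1,"grip":0},{"dx":-0.01,"dy":0.045,"dz":0.001,"roll":-0.1,"grip":0},{"dx":-0.01,"dy":0.045,"dz":0.001,"roll":-0.1,"grip":0},{"dx":0,"dy":0.045,"dz":0.001,"roll":-0.1,"grip":0}]'; python3 -c 'from h import *;show()'
```

```text
time: 18.6
ee_pos: [508.8, -61.5, 405.6]
orientation: [-3.128, 0.001, -2.169]
wrist_force: [2.2, 1.2, -0.3]
gripper_width: 13.8
t 18.6 grasp [510.6 -62.6 246.7] rpy [-3.1281e+00  9.0000e-04 -2.1691e+00] F [ 2.2  1.2 -0.3] M [ 0.04 -0.32 -0.04] w 13.8 q6 -0.87
```

```bash
python3 -m handwheel '[{"dx":0,"dy":0.045,"dz":-0.002,"roll":-0.07,"grip":0},{"dx":0.002,"dy":0.045,"dz":-0.002,"roll":-0.07,"grip":0},{"dx":0.002,"dy":0.045,"dz":-0.002,"roll":-0.06,"grip":0},{"dx":0,"dy":0.045,"dz":-0.002,"roll":0,"grip":0},{"dx":0,"dy":0.04,"dz":-0.002,"roll":0,"grip":0},{"dx":0,"dy":0.03,"dz":-0.002,"roll":0,"grip":0},{"dx":0,"dy":0.01,"dz":0,"roll":0,"grip":0},{"dx":0,"dy":0,"dz":0,"roll":0,"grip":0}]'; python3 - <<'E'
from h import *
show();snap('scene','s12.png');snap('top','t12.png')
E
```

```text
time: 19.4
ee_pos: [507.3, 214.8, 396.4]
orientation: [-3.126, 0.007, -2.373]
wrist_force: [-1.2, 0.0, -1.3]
gripper_width: 13.7
t 19.4 grasp [509.8 213.8 237.4] rpy [-3.1264  0.0071 -2.3727] F [-1.2  0.  -1.3] M [ 0.02 -0.03 -0.06] w 13.7 q6 -1.57
```

View pics/s12.png

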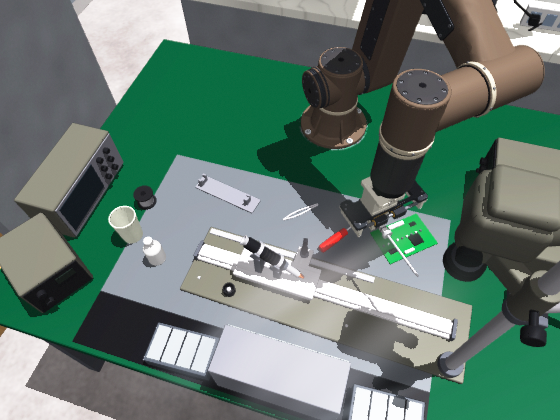

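View pics/t12.png

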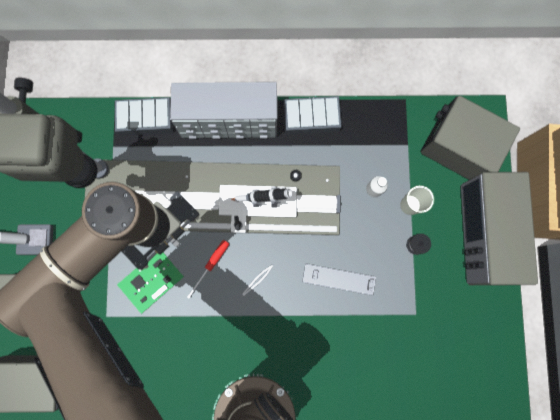

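```bash
python3 - <<'E'
from h import *
S=dict(np.load('pics/s12.png.npz'));T=dict(np.load('pics/t12.png.npz'));s=np.load('fit.npz')['s']
W=lambda P:np.array(P)@Rz(s[2]).T+[s[0],s[1],0]
for P in [(0,380,360),(123,510,12),(-92,510,12),(123,-270,12),(90,470,12),(25,-270,32),(0,380,210)]: print(P,W(P).round(1),proj(S,W(P)).round(1),proj(T,W(P)).round(1))
s_=cv2.imread('pics/s12.png'); t=cv2.imread('pics/top0.png')
cv2.imwrite('pics/s12a.png',cv2.resize(s_[200:390,370:560],None,fx=4,fy=3.1,interpolation=cv2.INTER_CUBIC))
cv2.imwrite('pics/s12b.png',cv2.resize(t[150:240,60:200],None,fx=5.5,fy=5.5,interpolation=cv2.INTER_CUBIC))
E
```

```text
(0, 380, 360) [638.4 389.3 360. ] [[462.4 262.2]] [[ 80.4 173.9]]
(123, 510, 12) [764.5 516.3  12. ] [[464.2 381.8]] [[ 86.1 160.7]]
(-92, 510, 12) [549.6 521.5  12. ] [[472.7 303. ]] [[ 80.9 230.1]]
(123, -270, 12) [ 745.5 -263.5   12. ] [[178.9 288.8]] [[339.5 165.3]]
(90, 470, 12) [730.5 477.1  12. ] [[449.4 363.5]] [[ 98.3 171.4]]
(25, -270, 32) [ 647.5 -261.1   32. ] [[192.4 255.8]] [[340.5 195.3]]
(0, 380, 210) [638.4 389.3 210. ] [[440.8 291. ]] [[103.  187.3]]
```

View pics/s12a.png

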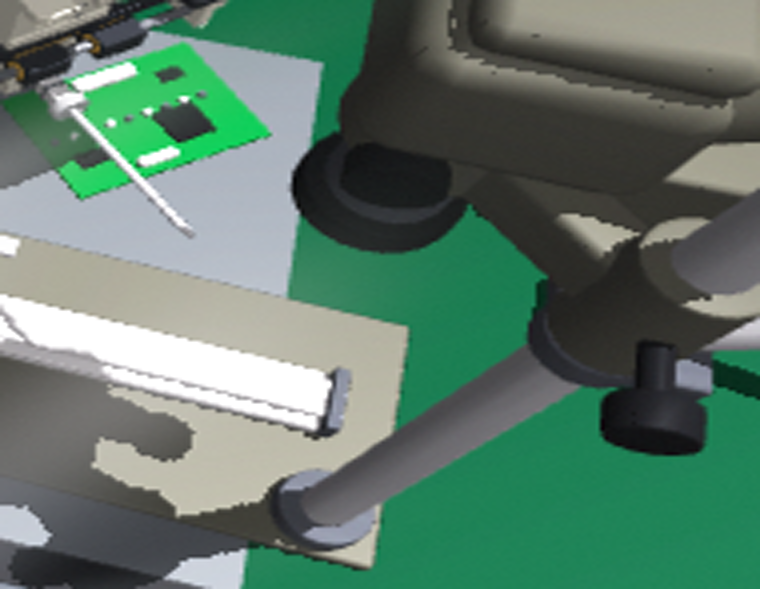

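View pics/s12b.png

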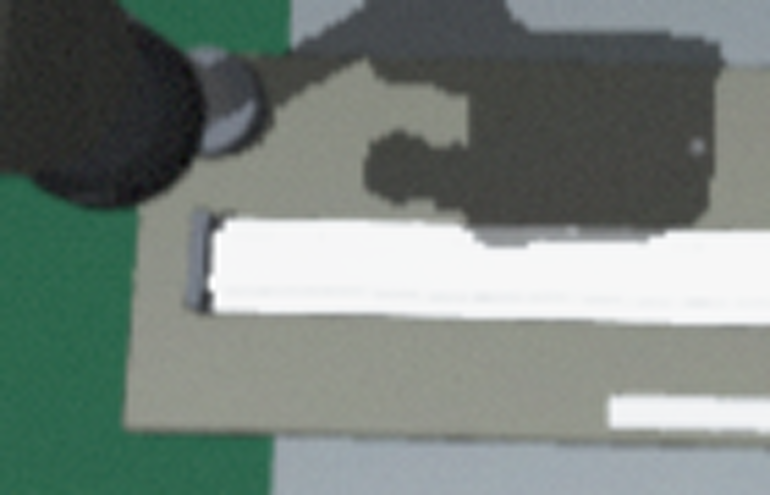

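```bash
sed -i 's/(T,(-92,510,12),(83,229))/(T,(-92,510,12),(82.7,228.2)),(S,(-92,510,12),(471.8,305.2)),(S,(123,510,12),(463,383.9))/; s/,(T,(123,510,12),(87,163))//; s/fit.npz/fit2.npz/' fit.py; python3 fit.py; python3 - <<'E'
from h import *
S=dict(np.load('pics/s12.png.npz'));s=np.load('fit2.npz')['s'];
a=np.linspace(0,2*np.pi,72)
im=cv2.imread('pics/s12.png')[200:390,370:560]; im=cv2.resize(im,None,fx=4,fy=3.1,interpolation=cv2.INTER_CUBIC)
for s_,c in((s,(0,0,255)),(np.load('fit.npz')['s'],(255,0,0))):
  W=lambda P:np.array(P)@Rz(s_[2]).T+[s_[0],s_[1],0]
  for r,z in((40,360),(40,386)):
    q=(proj(S,W(np.c_[r*np.cos(a),380+r*np.sin(a),0*a+z]))-[370,200])*[4,3.1]
    cv2.polylines(im,[q.round().astype(np.int32)],True,c,1)
cv2.imwrite('pics/ring.png',im)
E
```

```text
[ 3.964212e+02 -2.637427e+02 -1.827000e-01]
[[-0.8, -0.1], [-0.8, 0.4], [0.3, -0.2], [0.8, -0.7], [0.3, 0.5], [-0.7, 0.5], [-0.6, 0.6], [-0.8, 0.0], [0.3, -0.3], [0.1, -0.0]]
[ 6.303389e+02  8.829300e+00 -3.290000e-02 -1.097348e+02]
[[0.9, -0.4], [0.4, 1.0], [0.0, -0.1], [-1.0, -0.7], [-1.1, 0.1], [-0.0, 0.1], [-1.7, 0.0], [0.8, -0.3], [0.2, -0.0], [-0.7, -1.0]]
mouth [ 626.7 -100.8  176. ] knob [556.5  46.5  92. ] focus [642.8 388.6 210. ]
handle [[ 387.69930807 -310.9436702    32.        ]] cup etc
```

View pics/ring.png

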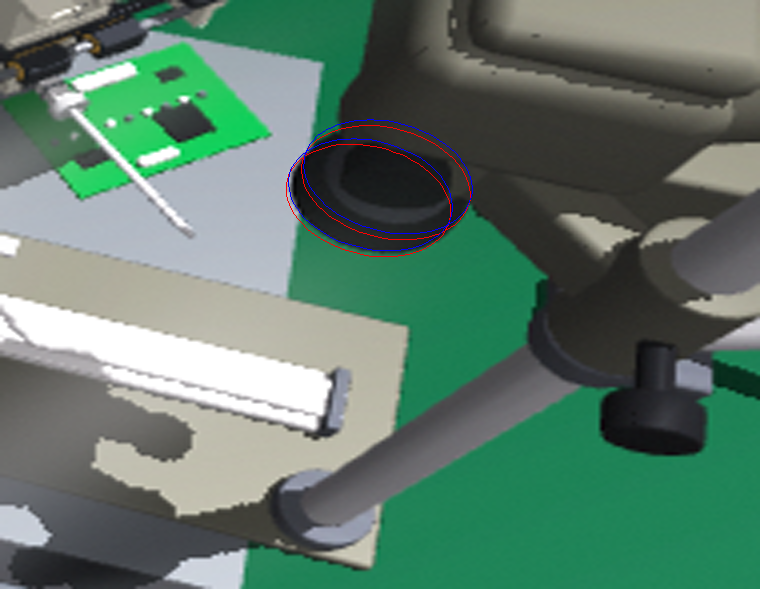

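```bash
python3 - <<'E'
from h import *
S=dict(np.load('pics/s12.png.npz'))
for z in(230,235,240): print(z,proj(S,[629.7,329.8,z]))
E
python3 -m handwheel '[{"dx":0.004,"dy":0.015,"dz":-0.004,"roll":0,"grip":0},{"dx":0.004,"dy":0.02,"dz":-0.005,"roll":0,"grip":0},{"dx":0.003,"dy":0.015,"dz":-0.004,"roll":0,"grip":0},{"dx":0,"dy":0.006,"dz":-0.002,"roll":0,"grip":0},{"dx":0,"dy":0,"dz":0,"roll":0,"grip":0}]'; python3 -c 'from h import *;show()'
```

```text
230 [[417.26901906 277.11586584]]
235 [[417.80622527 276.21285672]]
240 [[418.34792653 275.30229168]]
time: 20.0
ee_pos: [519.8, 270.5, 380.4]
orientation: [-3.126, 0.007, -2.378]
wrist_force: [-0.5, -0.4, -0.1]
gripper_width: 13.9
t 20.0 grasp [522.2 269.5 221.4] rpy [-3.1264  0.0071 -2.3785] F [-0.5 -0.4 -0.1] M [ 0.05 -0.02  0.05] w 13.9 q6 -1.63
```

```bash
python3 -m handwheel '[{"dx":-0.002,"dy":0.004,"dz":-0.006,"roll":0,"grip":0},{"dx":0,"dy":0,"dz":-0.002,"roll":0,"grip":0},{"dx":0,"dy":0,"dz":0,"roll":0,"grip":0},{"dx":0,"dy":0,"dz":0,"roll":0,"grip":0}]'; python3 - <<'E'
from h import *
show();S=snap('scene','s13.png');T=snap('top','t13.png')
p,o=gp(); y=o['orientation'][2]+1.571
d=np.array([-np.sin(y),np.cos(y),0]); tip=p+166.8*d+[0,0,-2]; print(tip, proj(S,tip),proj(S,[640.3,389,210]))
im=cv2.imread('pics/s13.png')[190:330,340:520]; cv2.imwrite('pics/s13c.png',cv2.resize(im,None,fx=4.3,fy=4.2,interpolation=cv2.INTER_CUBIC))
print(((proj(S,tip)-[340,190])*[4.3,4.2]).round(), ((proj(S,p+40*d-[0,0,1.7])-[340,190])*[4.3,4.2]).round())
E
```

```text
time: 20.4
ee_pos: [517.2, 274.2, 371.2]
orientation: [-3.126, 0.006, -2.379]
wrist_force: [-0.2, 0.4, -0.0]
gripper_width: 13.7
t 20.4 grasp [519.6 273.1 212.2] rpy [-3.1264  0.0057 -2.3785] F [-0.2  0.4 -0. ] M [ 0.07 -0.01  0.04] w 13.7 q6 -1.64
[640.23098596 388.42960434 210.45838622] [[440.34540912 291.56434962]] [[440.53748551 291.73659429]]
[[431. 427.]] [[292. 242.]]
```

View pics/s13c.png

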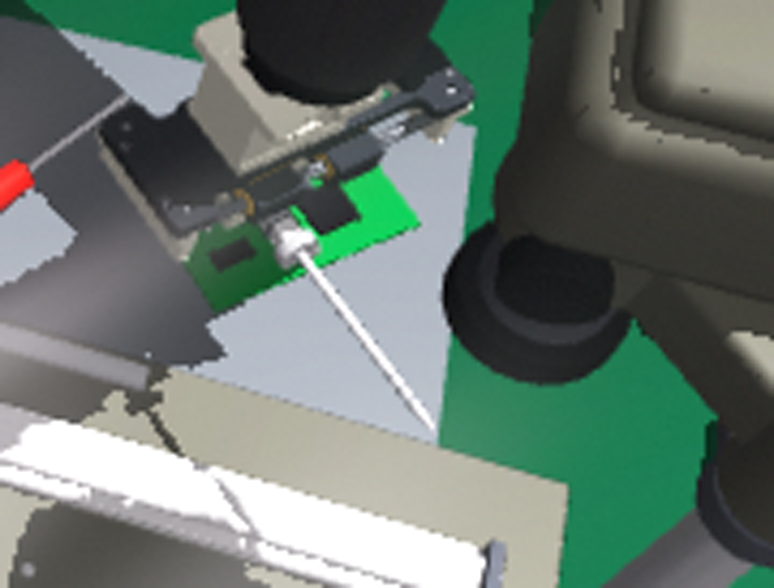

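View pics/t13.png

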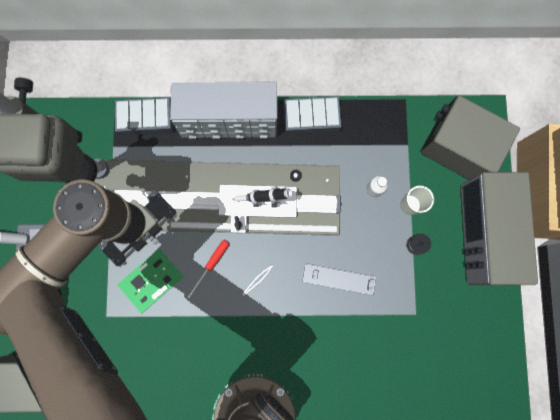

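```bash
python3 -m handwheel '[{"dx":0,"dy":0,"dz":0,"roll":0,"grip":0},{"dx":0,"dy":0,"dz":0,"roll":0,"grip":0},{"dx":0,"dy":0,"dz":0,"roll":0,"grip":0}]'; python3 -c '
from h import *
show(); print(manip.get_obs()["joint_vel"].round(4)); print(manip.job_done())'
```

```text
time: 20.8
ee_pos: [517.4, 273.8, 372.1]
orientation: [-3.126, 0.007, -2.379]
wrist_force: [-1.2, -0.4, -0.7]
gripper_width: 13.7
t 20.8 grasp [519.9 272.9 213.1] rpy [-3.1264  0.0072 -2.379 ] F [-1.2 -0.4 -0.7] M [0.05 0.   0.01] w 13.7 q6 -1.64
[ 0.0004 -0.0029  0.0001 -0.0006  0.0012 -0.0004]
the job is handed in; nothing more can be done
None
```

I locked the clamp, checked the bore with the gauge, and handed the job in at 20.8 s with the gauge held under the microscope. The hand-in gave no verdict, so the checks below are my own.

- **Clamp:** I turned the knob clockwise by about 1.4 rad until the wrist torque rose to 0.76 N m. In the pictures the wing stands across the rail and the carriage had not visibly moved.
- **Bore check:** The moves can't tilt the tool. I tilted the gauge in the fingers against the bore mouth, at about 4 N, until it lined up with the bore. I then pushed it in until it stopped at the same depth twice, with up to 9 N, and the picture shows the collar on the rim. To level it again I drew it back and pressed the shank down on the rim's lower lip. I then pulled it right out.
- **Final pose:** The tip is estimated at about (640, 388, 211) mm, against a focus of about (640, 389, 210) mm. It showed within a pixel of where I predicted in the scene camera. The gauge is level to about 1 degree, the finger opening is 13.7 mm, the wrist force is under 1.5 N, and the arm is practically still.

**Disagreements:** My two fits of the stand put the focus about 4 mm apart in x. I used a point between them, which matched the ring lamp best and is well inside the 20 mm tolerance. The tool also drifted by a few mm and up to 2.6 degrees sideways during slow steps, which I corrected by re-measuring. The last top picture showed no visible movement of the other things on the bench. I did not measure them.

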